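# Weigh the cut brick specimens and file them in their trays

## Robot

A 6-joint arm with a two-finger parallel gripper is mounted at the origin on the work surface. World frame = base frame: x ahead of the robot, y to its left, z up, the work surface at z = 0. Lengths are in m, angles in rad, forces in N, time in s.
With the tool pointing down it reaches from about 0.325 to 0.9 m from the base axis. Payload 6.1 kg.
Tool frame: the origin (TCP) lies at the centre of the arm's flange, where the gripper is bolted on; the fingertips stand 173 mm ahead of it and the grasp point (between the pads) lies 155 mm ahead of it; z points along the fingers, y is the line along which they close (so a half turn about z gives the same grasp; the last joint's range is limited). The gripper opens to 85 mm and grips with 20 to 120 N. Pads are 22 mm wide; open, the fingers measure 114 mm over their backs; the gripper's body (76 mm by 85 mm) begins 54 mm behind the grasp point. The pads swing forward as they close: fully open they stand 13 mm farther back than shut.
Start: joints at [-1.362, 0.22, 1.526, -0, 1.395, -0.126], TCP at [0.205, -0.59, 0.405] pointing down, gripper open.
Joint ranges: [-2.98, 2.98], [-0.91, 2.08], [0.09, 2.57], [-1.24, 4.39], [0.2, 2.65], [-2.68, 2.68]. Speed limits (rad/s): [2.57, 2.57, 3.01, 3.14, 3.14, 3.14].

## Interface

Orientations are given as [roll, pitch, yaw] about the fixed x, y, z axes, in that order (R = Rz(yaw) Ry(pitch) Rx(roll)).
In Python, from cell import arm, imaging gives the robot as it stands.
- The arm moves only by the tool servo_tool, never from a script. Its arguments are lists of equal length, an entry for each row: "linear": the shift along the tool's x, y, z in mm, a list of three; "turn": the turn, a rotation vector about the tool's x, y, z in degrees, a list of three. A call has 1 to 5 rows; each row is the pose to reach, as a shift and turn from the pose commanded when the call began, along the tool's axes at that moment; what a row does not reach only later rows make up. A row lasts 1/12 s, in which the tool goes at most 41.7 mm and 7.16 degrees, less where a joint would pass 70% of its speed; a pose out of reach is approached as far as the arm can. A call with a gripper value outside its range is refused whole. "jaw" is the finger opening in mm, from 0 to 85.4, set as the call begins (left out, the last holds). The fingers move at their own pace and stop on an object; the grip force is fixed at half the most. Time passes only in rows, so rows that repeat a pose let the fingers close. It gives the time, the measured TCP pose, the force, the opening and the grip force at its end, in the units of the state.
- arm.read_state(): the state, without advancing time (a new reading comes with each control period).
- imaging.camera(name): name is "scene" or "side" or "wrist"; returns (picture, depth): 420x560x3 uint8, red, green, blue; 420x560 float32, m along the optical axis (not along the pixel's ray), 0 where there is no reading.
- imaging.camera_params(name): a dict with "K" (3x3 intrinsics, pixels), "dist_coeffs" ([k1, k2, p1, p2, k3] as OpenCV has them; the pictures are not rectified), "extrinsics" (4x4, takes a point from camera to world coordinates); the wrist camera has in their place "tool_from_camera" (4x4, takes a point from camera to tool coordinates, whose origin is the TCP and whose axes are the flange's). Camera axes: x right, y down, z forward; pixel columns grow to the right and rows downward; lengths in m; the calibration is good to about 2 mm. A picture is of the moment at which its call begins: read the wrist's pose just before it. camera_params takes no time and is no camera call.
- arm.job_done(): hands the job in; it is judged then, once.
The state is a dict: "time": time; "joints": joint angles; "joint_velocities": joint speeds; "tau": joint torques, N m; "tcp_pos": TCP position; "tool_rot": TCP orientation; "wrist_force": force on the tool from outside, world axes, zero at the start; "torque": the same for the moment, N m; "grip_width": finger opening in m; "grasp_force": force on a finger pad.
Only numpy, scipy, OpenCV 4.12 (cv2) and the standard library are available. Lean on these libraries where they do the work, as an engineer would, in place of code of your own. Each camera call takes 0.05 s, during which the arm holds its last target. There are 200 camera calls.

## Task

Zero the bench scale by pressing the large dome key on the terminal with the pan empty, then weigh the brick specimens lying on the draining sheet one at a time, longest first and shortest last: lay each flat in the middle of the pan, let go, press the key just until it clicks and no further so that its weight is logged, and then return it to its own tray, lying flat on and lined up with its own outline. Leave the whole brick, the bottle and the jar alone.

Things in the scene. Friction and masses are not known exactly. Their poses are not given: they have to be found in the camera images.
- bar: brick-red cut brick specimen, plain bar 130 (x) x 45 (y) x 40 (z) mm, about 0.43 kg; the longest. Origin at the centre of its underside. Two or three of the four specimens are present
- half: brick-red cut brick specimen, rectangular, 108 (x) x 55 (y) x 40 (z) mm, with three dark round perforations along its top, about 0.40 kg; second longest. Origin at the centre of its underside
- bullnose: brick-red cut brick specimen, 85 (x) x 50 (y) x 40 (z) mm: flat end at -x, half-round end (radius 25) at +x, parallel sides from x = -42.5 to +17.5 mm, about 0.21 kg; third longest. Origin at the middle of its length and width, on the underside
- core: brick-red drilled core slice, a disc 60 mm in diameter and 36 mm high, about 0.19 kg; the shortest. Origin at the centre of its underside, z its axis
- bar_tray: black plastic tray 150 (x) x 88 (y) mm, fixed, with walls 4 mm thick and only 12 mm high; the floor is 4 mm above the origin (underside centre). Its floor carries the full-size pale outline of the long bar, centred on the origin and lengthwise along the tray's x axis. Four trays of equal size stand on the plywood board; only the outlines differ
- half_tray: black plastic tray 150 (x) x 88 (y) mm, fixed, with walls 4 mm thick and only 12 mm high; the floor is 4 mm above the origin (underside centre). Its floor carries the full-size pale outline of the perforated half, centred on the origin and lengthwise along the tray's x axis. Four trays of equal size stand on the plywood board; only the outlines differ
- bullnose_tray: black plastic tray 150 (x) x 88 (y) mm, fixed, with walls 4 mm thick and only 12 mm high; the floor is 4 mm above the origin (underside centre). Its floor carries the full-size pale outline of the bullnose piece, centred on the origin and lengthwise along the tray's x axis. Four trays of equal size stand on the plywood board; only the outlines differ
- core_tray: black plastic tray 150 (x) x 88 (y) mm, fixed, with walls 4 mm thick and only 12 mm high; the floor is 4 mm above the origin (underside centre). Its floor carries the full-size pale outline of the round core, centred on the origin and lengthwise along the tray's x axis. Four trays of equal size stand on the plywood board; only the outlines differ
- pan (a point): centre of the upper face of the bench scale's steel pan, 150 x 150 mm, flat, 55 mm above the bench; the pan does not give noticeably. z up, x and y along its sides. The grey scale body under it is 160 x 160 mm. Fixed
- key_top (a point): centre of the top of the dome key: the one large round black rubber key, 34 mm in diameter, on the level top of the white terminal (100 x 130 x 40 mm, fixed, between robot and scale). At rest it stands 54 mm above the bench, 14 mm above the terminal's face; it is pressed straight down. The small flat pads and the display on the terminal are printed only
- key (a joint): travel of the dome key in m, 0 at rest, growing as it goes down, hard end stop at 0.0085. Its resistance climbs to a peak of about 7.5 N at 3 mm, then the dome gives way (the click): the resistance falls to about 6.8 N at 4.5 mm, 5.5 N at 5.4 mm, 4.7 N at 6 mm and under 3 N past 7 mm, just before the stop. It counts as clicked past 4 mm, and pressed past 7.5 mm it is crushed. It springs back when let go
- board: plywood board 360 (x) x 240 (y) x 12 mm carrying the four trays, fixed, to one side of the scale. Origin at the centre of its underside
- drain: metal draining sheet 360 (x) x 240 (y) x 8 mm on which the specimens lie at the start, fixed, on the other side of the scale. Origin at the centre of its underside
- brick: whole perforated brick 215 x 102 x 62 mm, 2 kg, beyond the scale; to be left alone. Origin at the centre of its underside
- wash_bottle: white plastic bottle, 64 mm in diameter, 150 mm high, beyond the scale; to be left alone. Origin at the centre of its underside
- jar: closed glass jar, 68 mm in diameter, 85 mm high, beyond the scale or the boards; to be left alone. Origin at the centre of its underside
Mind the look-alikes: they are no part of the job. Leave any pink or purple look-alike of the bullnose alone.

How it is judged:
By the outcome, as a careful person would: the job done as asked, in the order asked, and still so for the second after the job is handed in, with the robot touching nothing.
Of bar, half, bullnose, core only 2 to 3 are there at a start; the rules pass over those that are not, and their reading is None.
At some moment in a run one of bar, half, bullnose, core may be knocked a few centimetres aside while the robot is not near it.
Once in a run the grip may slacken for a moment while it holds something.
It also fails if it takes over 210 s, if anything falls off the work surface, if the arm or the gripper's body presses on something with over 40 N, if the wrist force passes 120 N, or if a joint passes its speed limit or range.

## Working session

There is one attempt and no reset: what is moved stays moved. The work goes in short steps, Python scripts to look and compute and a tool call to move; the robot and the scene stay as the last step left them, time stands still between calls to the robot, and variables do not carry over. Pictures are saved under pics/ and viewed, at most 14 in all, crops included, and the job is handed in when it is done.

Besides the shell and the picture viewer there is one more tool, called by a JSON object that holds its "op" and its "data". servo_tool: Moves the arm, as the interface text tells. Its arguments: {"type":"object","properties":{"linear":{"type":"array"},"turn":{"type":"array"},"jaw":{"type":"number"}},"required":["linear","turn"]}

```bash
ls; mkdir -p pics; python3 - <<'E'
from cell import arm, imaging
import cv2,numpy as np
print(arm.read_state())
for n in("scene","side"):
    p,d=imaging.camera(n); np.savez(f"pics/{n}0.npz",p=p,d=d)
    cv2.imwrite(f"pics/{n}0.png",p[:,:,::-1]); q=imaging.camera_params(n); print(q)
print(imaging.camera_params("wrist"))
E
```

```text
pics
{'time': 0.0, 'joints': array([-1.36209488e+00,  2.21238939e-01,  1.52760751e+00,  5.89465345e-07,
        1.39472880e+00, -1.26098047e-01]), 'joint_velocities': array([-3.12542333e-05, -8.23713739e-04, -2.89133225e-04,  3.09576715e-05,
        2.69925212e-03, -7.57034208e-04]), 'tau': array([-2.15294422e-03, -4.96907401e+01, -3.89395416e+01, -3.30951998e-04,
        1.13889581e-02,  2.14031996e-05]), 'tcp_pos': array([ 0.20530313, -0.59002994,  0.40359289]), 'tool_rot': array([-3.13962587e+00, -2.49915208e-04,  3.34799141e-01]), 'wrist_force': array([-0.01142904, -0.38060485,  0.24616742]), 'torque': array([-0.01994763, -0.00645776, -0.02704118]), 'grasp_force': 0.0, 'grip_width': 0.08544829360544656}
{'K': array([[456.15347136,   0.        , 274.41816513],
       [  0.        , 456.15347136, 219.94673495],
       [  0.        ,   0.        ,   1.        ]]), 'dist_coeffs': array([-0.00345069,  0.        ,  0.        ,  0.        ,  0.        ]), 'extrinsics': array([[-0.67019375,  0.63321603, -0.38714054,  1.06097681],
       [ 0.74207781,  0.5806241 , -0.33495698,  0.24721997
[... 548 characters left out ...]
0.69786004,  1.18357649],
       [ 0.        ,  0.        ,  0.        ,  1.        ]])}
{'K': array([[326.04091954,   0.        , 276.89507086],
       [  0.        , 326.04091954, 208.98689506],
       [  0.        ,   0.        ,   1.        ]]), 'dist_coeffs': array([-0.04431451,  0.        ,  0.        ,  0.        ,  0.        ]), 'tool_from_camera': array([[-1.18488127e-04, -9.50216908e-01, -3.11589174e-01,
         7.93044416e-02],
       [ 9.99999944e-01, -1.54354639e-05, -3.33198617e-04,
         1.75964364e-03],
       [ 3.11801436e-04, -3.11589196e-01,  9.50216857e-01,
         2.96015272e-02],
       [ 0.00000000e+00,  0.00000000e+00,  0.00000000e+00,
         1.00000000e+00]])}
```

View pics/scene0.png

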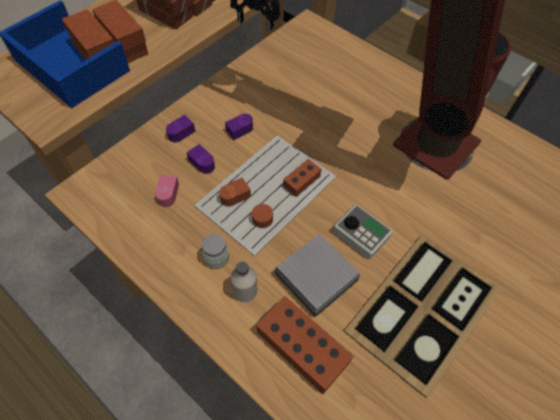

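The scene shows the half (302,177), the core (262,215) and the bullnose (235,192) on the sheet, with no bar. The key is at (352,222), the pan at (317,272), and the trays are bar (423,268), half (463,298), bullnose (387,318) and core (428,348). The look-alikes are purple (180,128), (201,158), (239,125) and pink (166,190), all off the sheet, so I'll leave them alone.

```bash
cat > h.py <<'E'
from cell import arm, imaging
import cv2,numpy as np
from scipy.spatial.transform import Rotation as R
def snap(n,name=None):
    s=arm.read_state(); p,d=imaging.camera(n); q=imaging.camera_params(n)
    if n=="wrist":
        T=np.eye(4);T[:3,:3]=R.from_euler('xyz',s['tool_rot']).as_matrix();T[:3,3]=s['tcp_pos']; E=T@q['tool_from_camera']
    else: E=q['extrinsics']
    if name:
        np.savez(f"pics/{name}.npz",p=p,d=d,E=E,K=q['K'],D=q['dist_coeffs']); cv2.imwrite(f"pics/{name}.png",p[:,:,::-1])
    return dict(p=p,d=d,E=E,K=q['K'],D=q['dist_coeffs'])
def load(name): return dict(np.load(f"pics/{name}.npz"))
def onz(c,uv,z):
    "pixels -> world points on the plane at height z"
    n=cv2.undistortPoints(np.float64(uv).reshape(-1,1,2),c['K'],c['D'])[:,0]
    r=np.c_[n,np.ones(len(n))]@c['E'][:3,:3].T; o=c['E'][:3,3]
    return o+r*((z-o[2])/r[:,2])[:,None]
def pix(c,X):
    Ei=np.linalg.inv(c['E']); return cv2.projectPoints(np.float64(X).reshape(-1,1,3),Ei[:3,:3],Ei[:3,3],c['K'],c['D'])[0][:,0]
def top(c,z,lo=(.1,-1),hi=(1,1),step=.0005):
    "rectified view of plane z: returns image, col->x? rows along x, cols along y"
    xs=np.arange(lo[0],hi[0],step); ys=np.arange(lo[1],hi[1],step)
    X=np.stack(np.meshgrid(xs,ys,indexing='ij')+[np.full((len(xs),len(ys)),z)] if False else [*np.meshgrid(xs,ys,indexing='ij'),np.full((len(xs),len(ys)),z)],-1)
    m=pix(c,X.reshape(-1,3)).reshape(len(xs),len(ys),2).astype(np.float32)
    return cv2.remap(c['p'],m[...,0],m[...,1],cv2.INTER_LINEAR)
E
python3 - <<'E'
from h import *
c=snap("scene","s1"); w=snap("wrist","w1")
print(onz(c,[(302,173),(262,211),(235,187)],.048).round(3).tolist())
print(onz(c,[(352,222)],.054).round(3), onz(c,[(317,270)],.055).round(3), onz(c,[(423,268),(463,298),(387,318),(428,348)],.016).round(3))
a=cv2.resize(c['p'][120:260,170:350],None,fx=3,fy=3,interpolation=2)
b=cv2.resize(c['p'][190:390,260:500],None,fx=2.2,fy=2.1,interpolation=2)
W=w['p']
o=np.zeros((600,800,3),np.uint8); 
cv2.imwrite("pics/c1.png",cv2.resize(np.hstack([cv2.resize(W,(560,420)),cv2.resize(b,(504,420))]),(800,316))[:,:,::-1])
E
```

```text
[[0.407, -0.217, 0.048], [0.581, -0.214, 0.048], [0.574, -0.326, 0.048]]
[[ 0.444 -0.008  0.054]] [[0.619 0.012 0.055]] [[0.408 0.208 0.016]
 [0.41  0.331 0.016]
 [0.586 0.217 0.016]
 [0.581 0.333 0.016]]
```

View pics/w1.png

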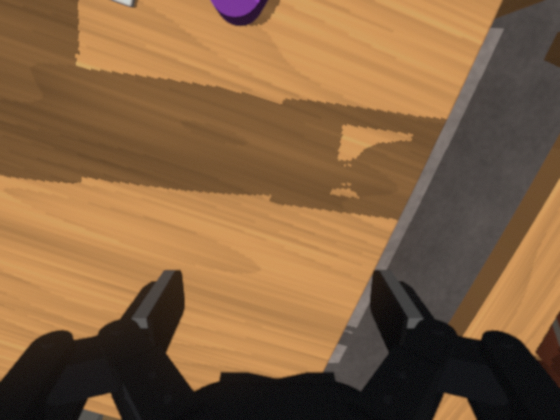

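View pics/c1.png

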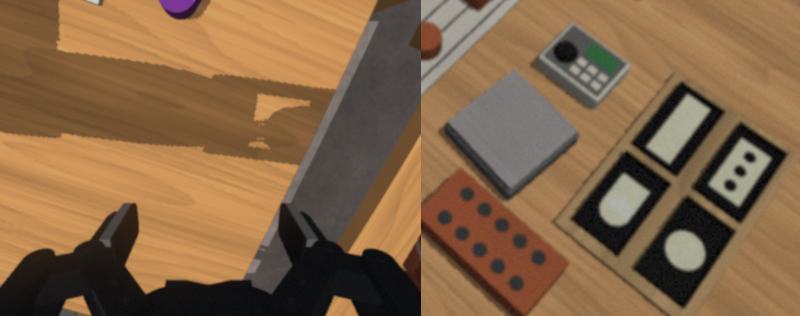

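The wrist view shows only bench. The crop confirms the trays: bar top left, half right, bullnose lower left and core bottom. The round key sits beside the green display. Next I'll move over the drain with yaw 0.

{"op": "servo_tool", "data": {"linear": [[343,-240,0],[343,-240,0],[343,-240,0],[343,-240,0],[343,-240,0]], "turn": [[0,0,19.2],[0,0,19.2],[0,0,19.2],[0,0,19.2],[0,0,19.2]]}}

```text
time: 0.62
tcp_pos: [0.3279, -0.4197, 0.4045]
tool_rot: [-3.141, -0.0, -0.001]
wrist_force: [1.4, -0.9, 0.1]
grip_width: 0.0854
grasp_force: 0.0
```

{"op": "servo_tool", "data": {"linear": [[130,-170,0],[130,-170,0],[130,-170,0],[130,-170,0],[130,-170,0]], "turn": [[0,0,0],[0,0,0],[0,0,0],[0,0,0],[0,0,0]]}}

```text
time: 1.03
tcp_pos: [0.4547, -0.254, 0.4048]
tool_rot: [3.141, -0.0, -0.0]
wrist_force: [0.5, -0.1, -0.3]
grip_width: 0.0856
grasp_force: 0.0
```

{"op": "servo_tool", "data": {"linear": [[0,0,0],[0,0,0]], "turn": [[0,0,0],[0,0,0]], "jaw": 0}}

```text
time: 1.2
tcp_pos: [0.455, -0.254, 0.4046]
tool_rot: [-3.142, 0.0, 0.005]
wrist_force: [-0.8, 0.3, -0.5]
grip_width: 0.0643
grasp_force: 0.0
```

```bash
python3 - <<'E'
from h import *
print(arm.read_state()['tcp_pos'])
c=snap("wrist","w2")
t=top(c,.048,(.3,-.40),(.68,-.1),.001)
# white grid crop to drain area: rows x, cols y
cv2.imwrite("pics/t2.png",cv2.resize(np.hstack([top(c,.048,(.33,-.40),(.66,-.12),.0008)]),None,fx=1.4,fy=1.4)[:,:,::-1])
E
```

```text
[ 0.45496911 -0.25399505  0.40462663]
```

View pics/t2.png

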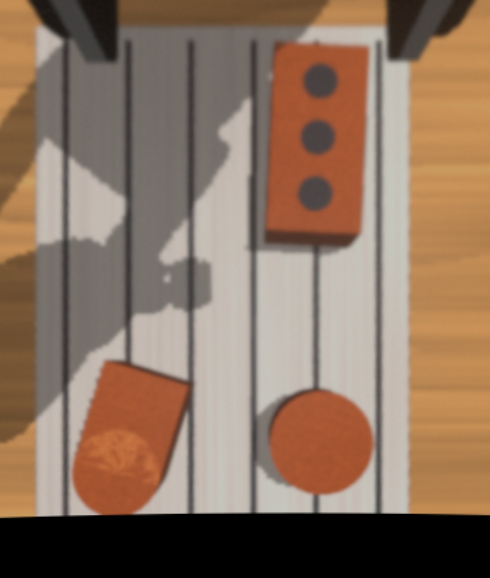

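The rectified drain view shows the half centred at pixel (317,139), which is (0.409,-0.219) with yaw -3°. The bullnose centre is (129,444), or (0.583,-0.326), with yaw -15° and its round end toward +x. The core is at (321,442), or (0.582,-0.217). Now the pan, key and trays from above.

{"op": "servo_tool", "data": {"linear": [[30,-380,0],[30,-380,0],[30,-380,0],[30,-380,0],[30,-380,0]], "turn": [[0,0,0],[0,0,0],[0,0,0],[0,0,0],[0,0,0]]}}

```text
time: 1.67
tcp_pos: [0.4698, -0.0485, 0.4047]
tool_rot: [3.141, -0.0, -0.004]
wrist_force: [0.7, -0.9, -0.7]
grip_width: -0.0001
grasp_force: 0.0
```

{"op": "servo_tool", "data": {"linear": [[15,-180,0],[15,-180,0],[15,-180,0],[15,-180,0],[15,-180,0]], "turn": [[0,0,0],[0,0,0],[0,0,0],[0,0,0],[0,0,0]]}}

```text
time: 2.08
tcp_pos: [0.4855, 0.1341, 0.4048]
tool_rot: [-3.14, -0.0, 0.0]
wrist_force: [-0.0, -0.0, -0.4]
grip_width: 0.0001
grasp_force: 0.0
```

{"op": "servo_tool", "data": {"linear": [[0,0,0],[0,0,0]], "turn": [[0,0,0],[0,0,0]]}}

```text
time: 2.25
tcp_pos: [0.4857, 0.1308, 0.4045]
tool_rot: [3.141, 0.0, -0.0]
wrist_force: [0.6, -0.3, -0.4]
grip_width: 0.0002
grasp_force: 0.0
```

```bash
python3 - <<'E'
from h import *
print(arm.read_state()['tcp_pos'])
c=snap("wrist","w3")
# left: plane z=.016 trays ; right: plane .054 key+pan
A=top(c,.016,(.31,.14),(.69,.40),.0008); B=top(c,.0545,(.31,-.08),(.69,.14),.0008)
cv2.imwrite("pics/t3.png",cv2.resize(np.hstack([B,A]),None,fx=1.25,fy=1.25)[:,:,::-1])
E
```

```text
[0.48569197 0.13079901 0.4044804 ]
```

View pics/t3.png

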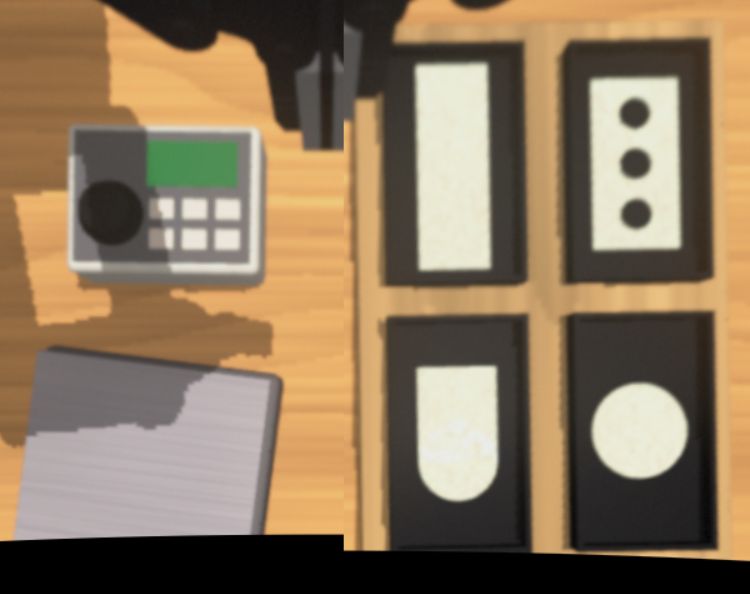

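The left panel shows the key at (111,212), which is (0.4457,-0.009). The pan centre is about (0.617,0.012), yaw -7°. The right panel has the outlines: half (635,163), bullnose round end toward +x at (457,433), and core (639,431). I'll check the tray floor height from depth while heading for the key.

{"op": "servo_tool", "data": {"linear": [[-40,139,20],[-40,139,60],[-40,139,100],[-40,139,140],[-40,139,160]], "turn": [[0,0,0],[0,0,0],[0,0,0],[0,0,0],[0,0,0]]}}

```text
time: 2.72
tcp_pos: [0.4474, -0.003, 0.2711]
tool_rot: [3.14, -0.004, -0.005]
wrist_force: [1.5, -1.0, -0.7]
grip_width: 0.0
grasp_force: 0.0
```

{"op": "servo_tool", "data": {"linear": [[0,0,0],[0,0,0],[0,0,0]], "turn": [[0,0,0],[0,0,0],[0,0,0]]}}

```text
time: 2.97
tcp_pos: [0.4485, -0.0003, 0.2725]
tool_rot: [3.141, -0.002, -0.003]
wrist_force: [1.4, -0.0, -0.1]
grip_width: 0.0
grasp_force: 0.0
```

```bash
cat >> h.py <<'E'
def z3d(c,X):
    "world points from depth near projected X"
    o=[]
    for u,v in pix(c,X).round().astype(int):
        d=np.median([q for q in c['d'][v-2:v+3,u-2:u+3].ravel() if q>0] or [0]); n=cv2.undistortPoints(np.float64([[[u,v]]]),c['K'],c['D'])[0,0]
        o.append((c['E']@[n[0]*d,n[1]*d,d,1])[:3])
    return np.round(o,4)
E
python3 - <<'E'
from h import *
print(arm.read_state()['tcp_pos'],arm.read_state()['wrist_force'])
c=load("w3"); print(z3d(c,[(.41,.31,.016),(.41,.21,.016),(.58,.32,.016),(.58,.21,.016),(.6,.03,.055),(.45,-.009,.054),(.5,.145,0)]))
c=load("w2"); print(z3d(c,[(.42,-.235,.048),(.58,-.217,.044),(.57,-.322,.048),(.5,-.3,.008)]))
c=load("s1"); print(z3d(c,[(.41,.31,.016),(.58,.32,.016),(.6,.03,.055),(.41,-.235,.048),(.58,-.217,.044),(.5,-.3,.008)]))
E
```

```text
[ 4.48530897e-01 -2.71353640e-04  2.72541782e-01] [ 1.4042552  -0.03113618 -0.1181864 ]
[[ 0.4105  0.3086  0.0178]
 [ 0.4105  0.2097  0.0172]
 [ 0.5797  0.3192  0.0178]
 [ 0.5802  0.2093  0.0175]
 [ 0.5996  0.0303  0.0561]
 [ 0.4505 -0.009   0.0551]
 [ 0.4999  0.1446  0.0013]]
[[ 0.4201 -0.2349  0.0495]
 [ 0.5799 -0.2173  0.0451]
 [ 0.5697 -0.3222  0.049 ]
 [ 0.4998 -0.2998  0.0093]]
[[ 0.4116  0.3103  0.0179]
 [ 0.5822  0.3189  0.0192]
 [ 0.5997  0.0296  0.0557]
 [ 0.4092 -0.2344  0.0497]
 [ 0.5793 -0.2158  0.045 ]
 [ 0.5012 -0.2969  0.0101]]
```

{"op": "servo_tool", "data": {"linear": [[-3,8,10],[-3,8,34],[-3,8,34],[-3,8,34]], "turn": [[0,0,0],[0,0,0],[0,0,0],[0,0,0]]}}

```text
time: 3.3
tcp_pos: [0.4447, -0.007, 0.2373]
tool_rot: [-3.141, 0.001, 0.0]
wrist_force: [-0.6, 0.6, -0.2]
grip_width: 0.0003
grasp_force: 0.0
```

```bash
python3 - <<'E'
from h import *
s=arm.read_state();print(s['tcp_pos'],s['wrist_force'])
c=load("w3"); lo=(.31,.14); st=.0005
t=top(c,.0165,lo,(.69,.42),st).astype(int)
m=((t.min(2)>150)&(t[...,0]-t[...,2]<70)).astype(np.uint8)
m=cv2.morphologyEx(m,cv2.MORPH_CLOSE,np.ones((45,45)))
m=cv2.morphologyEx(m,cv2.MORPH_OPEN,np.ones((9,9)))
for k in cv2.findContours(m,0,1)[0]:
    if cv2.contourArea(k)>5000:
        (a,b),wh,an=cv2.minAreaRect(k); print("x",round(lo[0]+b*st,4),"y",round(lo[1]+a*st,4),np.round(np.array(wh)*st,4),round(an,1))
E
```

```text
[ 0.4447095  -0.00702875  0.2372522 ] [-0.57544528  0.63882999 -0.15901108]
x 0.5853 y 0.3287 [0.0595 0.0595] 90.0
x 0.5871 y 0.2124 [0.085  0.0504] 89.2
x 0.4145 y 0.3261 [0.1087 0.0554] 89.1
x 0.4166 y 0.2096 [0.1307 0.0454] 89.0
```

{"op": "servo_tool", "data": {"linear": [[1,1,9],[1,1,11],[1,1,11]], "turn": [[0,0,0],[0,0,0],[0,0,0]]}}

```text
time: 3.55
tcp_pos: [0.4466, -0.0082, 0.2268]
tool_rot: [3.141, -0.002, 0.0]
wrist_force: [0.1, -0.9, 3.6]
grip_width: 0.0003
grasp_force: 1.7
```

{"op": "servo_tool", "data": {"linear": [[0,0,1],[0,0,1]], "turn": [[0,0,0],[0,0,0]]}}

```text
time: 3.72
tcp_pos: [0.4466, -0.0082, 0.226]
tool_rot: [3.141, -0.002, -0.0]
wrist_force: [1.3, -0.3, 5.9]
grip_width: 0.0002
grasp_force: 2.8
```

{"op": "servo_tool", "data": {"linear": [[0,0,1],[0,0,1]], "turn": [[0,0,0],[0,0,0]]}}

```text
time: 3.88
tcp_pos: [0.4465, -0.0082, 0.2251]
tool_rot: [3.141, -0.002, -0.0]
wrist_force: [0.6, 0.1, 6.8]
grip_width: 0.0003
grasp_force: 3.4
```

{"op": "servo_tool", "data": {"linear": [[0,0,1],[0,0,1]], "turn": [[0,0,0],[0,0,0]]}}

```text
time: 4.05
tcp_pos: [0.4465, -0.0082, 0.2242]
tool_rot: [3.141, -0.002, -0.0]
wrist_force: [0.4, 0.0, 7.0]
grip_width: 0.0001
grasp_force: 3.6
```

{"op": "servo_tool", "data": {"linear": [[0,0,0.8],[0,0,0.8]], "turn": [[0,0,0],[0,0,0]]}}

```text
time: 4.22
tcp_pos: [0.4465, -0.0082, 0.2234]
tool_rot: [3.141, -0.002, -0.0]
wrist_force: [0.2, 0.7, 6.8]
grip_width: -0.0001
grasp_force: 3.3
```

{"op": "servo_tool", "data": {"linear": [[0,0,0.8],[0,0,0.8]], "turn": [[0,0,0],[0,0,0]]}}

```text
time: 4.38
tcp_pos: [0.4465, -0.0082, 0.2225]
tool_rot: [3.141, -0.002, -0.0]
wrist_force: [0.8, -0.9, 5.9]
grip_width: 0.0004
grasp_force: 2.9
```

The key clicked at about 5 mm of travel with the TCP at 0.2225. Now over to the half.

{"op": "servo_tool", "data": {"linear": [[0,0,-41],[-6,32,-70],[-14,70,-80],[-22,110,-80],[-29,150,-80]], "turn": [[0,0,0],[0,0,0],[0,0,1],[0,0,2],[0,0,2.9]], "jaw": 85}}

```text
time: 4.8
tcp_pos: [0.4164, -0.1593, 0.303]
tool_rot: [3.14, -0.003, -0.05]
wrist_force: [-0.0, -0.1, 0.9]
grip_width: 0.0609
grasp_force: 0.0
```

{"op": "servo_tool", "data": {"linear": [[-6,40,0],[-6,61,0],[-6,61,0]], "turn": [[0,0,0],[0,0,0],[0,0,0]]}}

```text
time: 5.05
tcp_pos: [0.407, -0.2223, 0.3019]
tool_rot: [3.14, -0.001, -0.055]
wrist_force: [-0.7, 0.8, 0.2]
grip_width: 0.0852
grasp_force: 0.0
```

```bash
cat >> h.py <<'E'
def red(c,z,lo,hi,st=.0005):
    "red blobs on plane z: centre x,y, size, yaw of long axis (deg)"
    h=cv2.cvtColor(top(c,z,lo,hi,st),cv2.COLOR_RGB2HSV)
    m=(((h[...,0]<12)|(h[...,0]>172))&(h[...,1]>140)&(h[...,2]>50)).astype(np.uint8)
    m=cv2.morphologyEx(cv2.morphologyEx(m,cv2.MORPH_CLOSE,np.ones((41,41))),cv2.MORPH_OPEN,np.ones((9,9)))
    for k in cv2.findContours(m,0,1)[0]:
        if cv2.contourArea(k)>3000:
            (a,b),(w,l),an=cv2.minAreaRect(k)
            if w>l: w,l,an=l,w,an-90
            M=cv2.moments(k)
            print("x %.4f y %.4f size %.4f %.4f yaw %.1f"%(lo[0]+b*st,lo[1]+a*st,l*st,w*st,-an),"centroid %.4f %.4f"%(lo[0]+M['m01']/M['m00']*st,lo[1]+M['m10']/M['m00']*st))
E
python3 - <<'E'
from h import *
s=arm.read_state();print(s['tcp_pos'],s['tool_rot'])
red(load("w2"),.0485,(.33,-.4),(.66,-.1))
c=snap("wrist","w4"); print("now");red(c,.0485,(.33,-.35),(.5,-.1))
c=snap("scene");print('scene');red(c,.0485,(.33,-.4),(.66,-.1))
E
```

```text
[ 0.40696381 -0.22229404  0.30188287] [ 3.13978570e+00 -6.10454996e-04 -5.51594276e-02]
x 0.5823 y -0.2170 size 0.0575 0.0570 yaw -0.0 centroid 0.5823 -0.2173
x 0.5829 y -0.3278 size 0.0860 0.0506 yaw -17.0 centroid 0.5803 -0.3273
x 0.4097 y -0.2193 size 0.1075 0.0529 yaw -2.5 centroid 0.4098 -0.2194
now
x 0.4097 y -0.2191 size 0.1074 0.0532 yaw -2.7 centroid 0.4097 -0.2190
scene
x 0.5907 y -0.2058 size 0.0707 0.0537 yaw 45.0 centroid 0.5908 -0.2053
x 0.5883 y -0.3169 size 0.0861 0.0689 yaw -20.3 centroid 0.5871 -0.3152
x 0.4175 y -0.2093 size 0.1214 0.0641 yaw -2.9 centroid 0.4179 -0.2091
```

{"op": "servo_tool", "data": {"linear": [[3,-3,30],[3,-3,70],[3,-3,105],[3,-3,116],[3,-3,116]], "turn": [[0,0,0],[0,0,0],[0,0,0],[0,0,0],[0,0,0]]}}

```text
time: 5.57
tcp_pos: [0.4092, -0.2134, 0.1822]
tool_rot: [-3.137, 0.007, -0.049]
wrist_force: [0.1, 0.5, 0.6]
grip_width: 0.0849
grasp_force: 0.0
```

{"op": "servo_tool", "data": {"linear": [[0,0,0],[0,0,0],[0,0,0],[0,0,0],[0,0,0]], "turn": [[0,0,0],[0,0,0],[0,0,0],[0,0,0],[0,0,0]], "jaw": 0}}

```text
time: 5.98
tcp_pos: [0.4121, -0.2168, 0.188]
tool_rot: [3.139, -0.004, -0.051]
wrist_force: [0.1, 1.1, 7.8]
grip_width: 0.0542
grasp_force: 65.6
```

{"op": "servo_tool", "data": {"linear": [[0,0,-20],[0,0,-20]], "turn": [[0,0,0],[0,0,0]]}}

```text
time: 6.15
tcp_pos: [0.4119, -0.2167, 0.2084]
tool_rot: [3.139, -0.004, -0.051]
wrist_force: [0.8, -0.9, -2.9]
grip_width: 0.0541
grasp_force: 66.0
```

{"op": "servo_tool", "data": {"linear": [[0,0,-40],[22,-27,-65],[45,-55,-80],[67,-82,-90],[92,-112,-90]], "turn": [[0,0,0],[0,0,-1],[0,0,-2],[0,0,-3],[0,0,-3.8]]}}

```text
time: 6.57
tcp_pos: [0.51, -0.1083, 0.2985]
tool_rot: [3.139, -0.005, 0.015]
wrist_force: [1.7, -1.8, -4.5]
grip_width: 0.0539
grasp_force: 67.2
```

{"op": "servo_tool", "data": {"linear": [[27,-28,0],[54,-57,0],[80,-85,0],[100,-115,0],[108,-121,0]], "turn": [[0,0,0],[0,0,0],[0,0,0],[0,0,0],[0,0,0]]}}

```text
time: 6.98
tcp_pos: [0.6161, 0.0184, 0.2949]
tool_rot: [-3.139, -0.002, 0.018]
wrist_force: [-0.8, 0.5, -3.3]
grip_width: 0.0542
grasp_force: 67.0
```

{"op": "servo_tool", "data": {"linear": [[0,0,10],[0,0,30],[0,0,40],[0,0,40]], "turn": [[0,0,0],[0,0,0],[0,0,0],[0,0,0]]}}

```text
time: 7.32
tcp_pos: [0.612, 0.0133, 0.2509]
tool_rot: [-3.141, 0.008, 0.015]
wrist_force: [-1.1, -0.2, -4.3]
grip_width: 0.0539
grasp_force: 66.8
```

{"op": "servo_tool", "data": {"linear": [[7,1,5],[7,1,12],[7,1,14],[7,1,14]], "turn": [[0,0,0],[0,0,0],[0,0,0],[0,0,0]]}}

```text
time: 7.65
tcp_pos: [0.6213, 0.0127, 0.2409]
tool_rot: [-3.141, 0.001, 0.015]
wrist_force: [-0.2, -0.3, -4.7]
grip_width: 0.054
grasp_force: 67.0
```

{"op": "servo_tool", "data": {"linear": [[0,0,1],[0,0,1]], "turn": [[0,0,0],[0,0,0]]}}

```text
time: 7.82
tcp_pos: [0.6216, 0.013, 0.2408]
tool_rot: [3.142, -0.001, 0.015]
wrist_force: [-0.4, -0.3, -4.3]
grip_width: 0.0545
grasp_force: 42.9
```

{"op": "servo_tool", "data": {"linear": [[-2,0,2],[-2,0,4],[-2,0,4]], "turn": [[0,0,0],[0,0,0],[0,0,0]]}}

```text
time: 8.07
tcp_pos: [0.6191, 0.0131, 0.236]
tool_rot: [-3.142, 0.001, 0.016]
wrist_force: [-0.2, -0.7, -4.3]
grip_width: 0.0542
grasp_force: 70.0
```

{"op": "servo_tool", "data": {"linear": [[0,0,1],[0,0,1]], "turn": [[0,0,0],[0,0,0]]}}

```text
time: 8.23
tcp_pos: [0.6195, 0.0131, 0.2354]
tool_rot: [3.142, -0.0, 0.015]
wrist_force: [-0.2, -0.5, -4.1]
grip_width: 0.0539
grasp_force: 70.3
```

{"op": "servo_tool", "data": {"linear": [[0,0,0.8],[0,0,0.8]], "turn": [[0,0,0],[0,0,0]]}}

```text
time: 8.4
tcp_pos: [0.6196, 0.0131, 0.2352]
tool_rot: [3.142, -0.0, 0.016]
wrist_force: [-4.2, 0.1, 0.3]
grip_width: 0.0544
grasp_force: 70.6
```

{"op": "servo_tool", "data": {"linear": [[0,0,0.8],[0,0,0.8]], "turn": [[0,0,0],[0,0,0]]}}

```text
time: 8.57
tcp_pos: [0.6196, 0.0131, 0.2351]
tool_rot: [3.141, -0.0, 0.015]
wrist_force: [-5.9, 0.5, 5.9]
grip_width: 0.0538
grasp_force: 71.3
```

{"op": "servo_tool", "data": {"linear": [[0,0,0],[0,0,0],[0,0,0]], "turn": [[0,0,0],[0,0,0],[0,0,0]], "jaw": 80}}

```text
time: 8.82
tcp_pos: [0.6199, 0.013, 0.2342]
tool_rot: [3.141, -0.001, 0.015]
wrist_force: [0.1, 0.2, 0.1]
grip_width: 0.0797
grasp_force: 0.0
```

{"op": "servo_tool", "data": {"linear": [[0,0,-35],[0,0,-75],[-35,4,-75],[-75,9,-75],[-115,14,-75]], "turn": [[0,0,0],[0,0,0],[0,0,0],[0,0,0],[0,0,0]]}}

```text
time: 9.23
tcp_pos: [0.5042, -0.0029, 0.3098]
tool_rot: [3.141, -0.003, 0.016]
wrist_force: [-0.7, 0.1, 0.1]
grip_width: 0.0799
grasp_force: 0.0
```

{"op": "servo_tool", "data": {"linear": [[-40,4,0],[-58,5,0],[-58,5,0],[-58,5,0],[-58,5,0]], "turn": [[0,0,0],[0,0,0],[0,0,0],[0,0,0],[0,0,0]], "jaw": 0}}

```text
time: 9.65
tcp_pos: [0.4476, -0.0088, 0.3096]
tool_rot: [3.141, -0.002, 0.015]
wrist_force: [0.1, 0.3, 0.3]
grip_width: 0.019
grasp_force: 0.0
```

```bash
python3 - <<'E'
from h import *
s=arm.read_state();print(s['tcp_pos'],s['tool_rot'],s['grip_width'],s['time'])
c=snap("wrist","w5"); red(c,.095,(.53,-.1),(.7,.1)); 
c=snap("side","d5"); red(c,.095,(.53,-.1),(.7,.1))
E
```

```text
[ 0.44763402 -0.00878207  0.30958884] [ 3.14119565e+00 -2.40252048e-03  1.51835344e-02] 0.018956254265364306 9.65
x 0.5675 y 0.0102 size 0.0536 0.0207 yaw -89.3 centroid 0.5678 0.0100
x 0.6140 y 0.0291 size 0.1053 0.0772 yaw 1.2 centroid 0.6135 0.0287
```

{"op": "servo_tool", "data": {"linear": [[-1,0,35],[-1,0,62],[-1,0,74],[-1,0,78],[-1,0,78]], "turn": [[0,0,0],[0,0,0],[0,0,0],[0,0,0],[0,0,0]]}}

```text
time: 10.17
tcp_pos: [0.4459, -0.0085, 0.2296]
tool_rot: [-3.141, 0.003, 0.016]
wrist_force: [0.4, 1.1, -0.6]
grip_width: -0.0003
grasp_force: 0.0
```

{"op": "servo_tool", "data": {"linear": [[0,0,2],[0,0,4],[0,0,5],[0,0,5]], "turn": [[0,0,0],[0,0,0],[0,0,0],[0,0,0]]}}

```text
time: 10.5
tcp_pos: [0.4467, -0.0088, 0.2269]
tool_rot: [3.141, -0.003, 0.015]
wrist_force: [0.4, 0.4, 2.2]
grip_width: -0.0
grasp_force: 1.4
```

{"op": "servo_tool", "data": {"linear": [[0,0,1.2],[0,0,2.4],[0,0,2.4]], "turn": [[0,0,0],[0,0,0],[0,0,0]]}}

```text
time: 10.75
tcp_pos: [0.4466, -0.0088, 0.2246]
tool_rot: [3.141, -0.003, 0.015]
wrist_force: [-0.4, 0.0, 7.7]
grip_width: -0.0004
grasp_force: 3.6
```

{"op": "servo_tool", "data": {"linear": [[0,0,0.8],[0,0,1.2],[0,0,1.2]], "turn": [[0,0,0],[0,0,0],[0,0,0]]}}

```text
time: 11.0
tcp_pos: [0.4466, -0.0088, 0.2234]
tool_rot: [3.141, -0.003, 0.015]
wrist_force: [0.2, 0.4, 6.1]
grip_width: 0.0
grasp_force: 3.4
```

{"op": "servo_tool", "data": {"linear": [[0,0,0.8],[0,0,0.8]], "turn": [[0,0,0],[0,0,0]]}}

```text
time: 11.17
tcp_pos: [0.4466, -0.0088, 0.2225]
tool_rot: [3.141, -0.003, 0.015]
wrist_force: [0.4, -0.0, 6.1]
grip_width: -0.0001
grasp_force: 2.9
```

{"op": "servo_tool", "data": {"linear": [[0,0,-40],[0,0,-80],[30,-4,-100],[68,-9,-110],[108,-14,-110]], "turn": [[0,0,0],[0,0,0],[0,0,0],[0,0,0],[0,0,0]], "jaw": 85}}

```text
time: 11.58
tcp_pos: [0.5555, 0.0071, 0.3361]
tool_rot: [3.14, -0.008, 0.015]
wrist_force: [0.5, -0.9, 0.6]
grip_width: 0.0605
grasp_force: 0.0
```

{"op": "servo_tool", "data": {"linear": [[38,-4,0],[62,-6,0],[62,-6,0],[62,-6,0]], "turn": [[0,0,0],[0,0,0],[0,0,0],[0,0,0]]}}

```text
time: 11.92
tcp_pos: [0.616, 0.0141, 0.3305]
tool_rot: [-3.142, 0.002, 0.016]
wrist_force: [0.1, 0.6, -0.2]
grip_width: 0.085
grasp_force: 0.0
```

```bash
python3 - <<'E'
from h import *
s=arm.read_state();print(s['tcp_pos'],s['tool_rot'],s['grip_width'],s['time'])
c=snap("wrist","w6"); red(c,.0955,(.53,-.1),(.7,.1)); 
cv2.imwrite("pics/t6.png",np.hstack([c['p'],]))
E
```

```text
[0.61597461 0.0141184  0.33053144] [-3.14150409e+00  1.51924638e-03  1.58664171e-02] 0.08499912746314608 11.9167
x 0.6176 y 0.0111 size 0.1103 0.0538 yaw 1.0 centroid 0.6171 0.0111
```

View pics/w6.png

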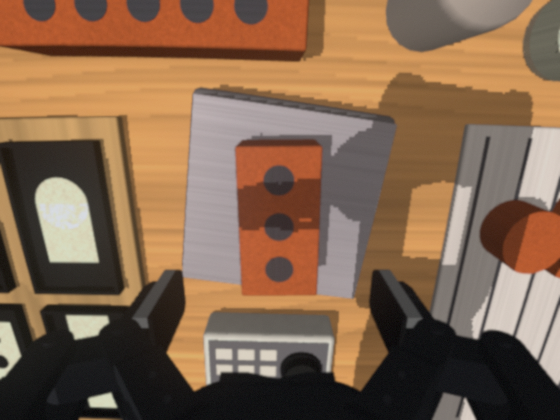

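The half lies flat on the pan at (279,218), clear of the brick and bottle. Picking it again.

{"op": "servo_tool", "data": {"linear": [[2,3,35],[2,3,65],[2,3,88],[2,3,95],[2,3,95]], "turn": [[0,0,0],[0,0,0],[0,0,0],[0,0,0],[0,0,0]]}}

```text
time: 12.38
tcp_pos: [0.6154, 0.011, 0.234]
tool_rot: [-3.141, 0.006, 0.015]
wrist_force: [-0.2, 0.2, -0.3]
grip_width: 0.0848
grasp_force: 0.0
```

{"op": "servo_tool", "data": {"linear": [[0,0,0],[0,0,0],[0,0,0],[0,0,0],[0,0,0]], "turn": [[0,0,0],[0,0,0],[0,0,0],[0,0,0],[0,0,0]], "jaw": 0}}

```text
time: 12.8
tcp_pos: [0.6187, 0.0111, 0.2394]
tool_rot: [3.141, -0.005, 0.015]
wrist_force: [-0.6, 0.8, 5.7]
grip_width: 0.054
grasp_force: 67.0
```

```bash
python3 - <<'E'
from h import *
s=arm.read_state();print(s['tcp_pos'],s['tool_rot'],s['grip_width'],s['time'])
P=onz(load("w6"),[(195,90),(394,120),(357,297),(184,272)],.055);print(P.round(3),P.mean(0))
E
```

```text
[0.61869803 0.01107058 0.2394186 ] [ 3.14136817 -0.00464242  0.01539559] 0.05403445319117774 12.8
[[ 0.703  0.072  0.055]
 [ 0.685 -0.073  0.055]
 [ 0.535 -0.059  0.055]
 [ 0.557  0.091  0.055]] [0.6199861 0.0077692 0.055    ]
```

{"op": "servo_tool", "data": {"linear": [[0,0,-35],[-10,-15,-65],[-30,-45,-70],[-50,-80,-70],[-69,-112,-70]], "turn": [[0,0,0],[0,0,0],[0,0,0],[0,0,0],[0,0,0]]}}

```text
time: 13.22
tcp_pos: [0.5461, 0.1228, 0.3079]
tool_rot: [-3.141, -0.002, 0.014]
wrist_force: [0.3, 1.3, -3.9]
grip_width: 0.054
grasp_force: 66.3
```

{"op": "servo_tool", "data": {"linear": [[-20,-32,0],[-40,-64,0],[-60,-96,0],[-80,-130,0],[-100,-160,0]], "turn": [[0,0,0],[0,0,0],[0,0,0],[0,0,0],[0,0,0]]}}

```text
time: 13.63
tcp_pos: [0.4428, 0.2819, 0.3068]
tool_rot: [-3.141, -0.001, 0.015]
wrist_force: [1.5, 1.1, -4.2]
grip_width: 0.0538
grasp_force: 66.3
```

{"op": "servo_tool", "data": {"linear": [[-20,-32,0],[-28,-45,0],[-28,-45,0],[-28,-45,0]], "turn": [[0,0,0],[0,0,0],[0,0,0],[0,0,0]]}}

```text
time: 13.97
tcp_pos: [0.4149, 0.3256, 0.3066]
tool_rot: [3.141, -0.0, 0.018]
wrist_force: [0.0, 0.3, -5.6]
grip_width: 0.0538
grasp_force: 66.3
```

Now descend to about 8 mm above the floor, settle, and then place.

{"op": "servo_tool", "data": {"linear": [[1,0,35],[1,0,70],[1,0,90],[1,0,97],[1,0,97]], "turn": [[0,0,0],[0,0,0],[0,0,0],[0,0,0],[0,0,0]]}}

```text
time: 14.38
tcp_pos: [0.4163, 0.3234, 0.2073]
tool_rot: [3.139, 0.004, 0.014]
wrist_force: [-0.3, -0.3, -3.5]
grip_width: 0.0538
grasp_force: 66.1
```

{"op": "servo_tool", "data": {"linear": [[0,0,0],[0,0,0]], "turn": [[0,0,0],[0,0,0]]}}

```text
time: 14.55
tcp_pos: [0.4181, 0.3251, 0.2114]
tool_rot: [-3.14, -0.003, 0.015]
wrist_force: [0.2, 0.0, -3.8]
grip_width: 0.054
grasp_force: 66.1
```

```bash
python3 - <<'E'
from h import *
s=arm.read_state();print(s['tcp_pos'],s['tool_rot'],s['grip_width'],s['wrist_force'])
c=snap("wrist","w7"); z=s['tcp_pos'][2]-.1844+.040; print(z); red(c,z,(.33,.25),(.5,.4))
E
```

```text
[0.41807505 0.3251356  0.21144183] [-3.13998387 -0.00321488  0.01466494] 0.0540391508932906 [ 0.16400563  0.01273334 -3.77639552]
0.06704183200063032
x 0.4292 y 0.3248 size 0.0933 0.0581 yaw 0.8 centroid 0.4292 0.3241
```

{"op": "servo_tool", "data": {"linear": [[-2.5,-1,4],[-2.5,-1,8],[-2.5,-1,9],[-2.5,-1,9]], "turn": [[0,0,0],[0,0,0],[0,0,0],[0,0,0]]}}

```text
time: 14.93
tcp_pos: [0.414, 0.3261, 0.2006]
tool_rot: [-3.142, -0.0, 0.016]
wrist_force: [-1.0, 0.7, -3.3]
grip_width: 0.0538
grasp_force: 66.6
```

{"op": "servo_tool", "data": {"linear": [[0,0,1],[0,0,1]], "turn": [[0,0,0],[0,0,0]]}}

```text
time: 15.1
tcp_pos: [0.4141, 0.3261, 0.2004]
tool_rot: [3.141, 0.0, 0.016]
wrist_force: [-4.9, -2.9, 6.6]
grip_width: 0.054
grasp_force: 67.6
```

{"op": "servo_tool", "data": {"linear": [[0,0,1],[0,0,1]], "turn": [[0,0,0],[0,0,0]]}}

```text
time: 15.27
tcp_pos: [0.4142, 0.3262, 0.2004]
tool_rot: [3.141, 0.001, 0.016]
wrist_force: [-8.9, -4.7, 15.1]
grip_width: 0.0537
grasp_force: 68.6
```

{"op": "servo_tool", "data": {"linear": [[1.5,0,-2],[1.5,0,-2]], "turn": [[0,0,0],[0,0,0]]}}

```text
time: 15.43
tcp_pos: [0.4161, 0.3262, 0.201]
tool_rot: [-3.141, -0.002, 0.016]
wrist_force: [0.9, -0.1, -4.4]
grip_width: 0.054
grasp_force: 66.3
```

{"op": "servo_tool", "data": {"linear": [[0,0,0],[0,0,0],[0,0,0]], "turn": [[0,0,0],[0,0,0],[0,0,0]], "jaw": 76}}

```text
time: 15.68
tcp_pos: [0.4159, 0.3261, 0.2006]
tool_rot: [-3.141, -0.001, 0.015]
wrist_force: [0.3, 0.0, -0.2]
grip_width: 0.0761
grasp_force: 0.0
```

{"op": "servo_tool", "data": {"linear": [[0,0,-30],[0,0,-70],[0,0,-110],[0,0,-130],[0,0,-130]], "turn": [[0,0,0],[0,0,0],[0,0,0],[0,0,0],[0,0,0]]}}

```text
time: 16.1
tcp_pos: [0.4176, 0.3271, 0.337]
tool_rot: [-3.136, -0.01, 0.015]
wrist_force: [0.1, 0.8, 0.9]
grip_width: 0.0763
grasp_force: 0.0
```

```bash
python3 - <<'E'
from h import *
s=arm.read_state();print(s['tcp_pos'],s['tool_rot'],s['grip_width'],s['wrist_force'])
c=snap("wrist","w8"); red(c,.0565,(.32,.23),(.5,.4))
E
```

```text
[0.41758867 0.3270883  0.33702117] [-3.13615359 -0.00995926  0.01546332] 0.07628244061283541 [0.13830709 0.80453034 0.91874187]
x 0.4142 y 0.3240 size 0.1112 0.0577 yaw 0.8 centroid 0.4139 0.3241
```

View pics/w8.png

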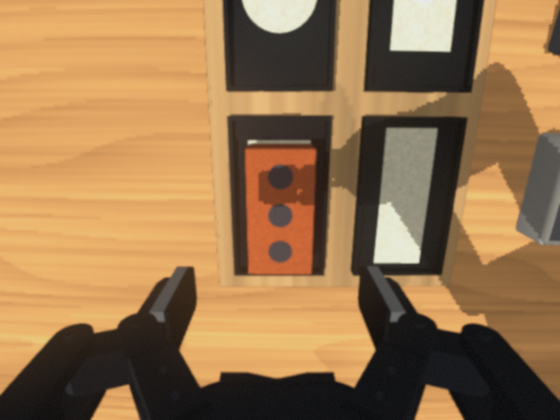

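A pale strip shows beyond the half's far end at (279,143), so it may sit a few mm too far toward -x. I'll settle the arm and measure that end.

{"op": "servo_tool", "data": {"linear": [[0,0,0],[0,0,0],[0,0,0]], "turn": [[0,0,0],[0,0,0],[0,0,0]]}}

```text
time: 16.4
tcp_pos: [0.415, 0.3256, 0.3284]
tool_rot: [3.14, 0.003, 0.015]
wrist_force: [-1.3, 0.2, -0.3]
grip_width: 0.0758
grasp_force: 0.0
```

```bash
python3 - <<'E'
from h import *
s=arm.read_state();print(s['tcp_pos'],s['tool_rot'])
c=snap("wrist","w9"); red(c,.0565,(.32,.23),(.5,.4))
P=c['p'].astype(int)
u=275
for u in (265,290):
  ux=[]
  for v in range(125,160): print(v,P[v,u].tolist(),onz(c,[(u,v)],.016)[0,0].round(4),end=' | ')
  print()
for v in (150,):
  for u in list(range(232,254,1))+list(range(308,332)): print(u,P[v,u].tolist(),end=' ')
E
```

```text
[0.41504152 0.32557806 0.32835701] [3.13988483e+00 3.13966120e-03 1.53656820e-02]
x 0.4142 y 0.3239 size 0.1110 0.0574 yaw 0.7 centroid 0.4140 0.3242
125 [58, 48, 43] 0.4757 | 126 [58, 49, 43] 0.4749 | 127 [58, 48, 43] 0.474 | 128 [58, 48, 43] 0.4732 | 129 [56, 45, 40] 0.4724 | 130 [55, 43, 38] 0.4716 | 131 [55, 44, 38] 0.4707 | 132 [73, 63, 55] 0.4699 | 133 [106, 99, 85] 0.4691 | 134 [132, 124, 108] 0.4682 | 135 [136, 124, 106] 0.4674 | 136 [122, 103, 84] 0.4665 | 137 [102, 71, 53] 0.4657 | 138 [93, 55, 34] 0.4649 | 139 [93, 52, 30] 0.464 | 140 [103, 55, 31] 0.4632 | 141 [128, 65, 35] 0.4623 | 142 [159, 81, 44] 0.4615 | 143 [182, 94, 51] 0.4606 | 144 [195, 99, 54] 0.4598 | 145 [200, 101, 55] 0.4589 | 146 [200, 103, 55] 0.4581 | 147 [199, 101, 55] 0.4572 | 148 [199, 102, 55] 0.4564 | 149 [200, 103, 57] 0.4555 | 150 [199, 101, 55] 0.4547 | 151 [197, 100, 53] 0.4538 | 152 [199, 102, 56] 0.4529 | 153 [198, 101, 55] 0.4521 | 154 [198, 100, 55] 0.4512 | 155 [198, 101, 53] 0.4503 | 156 [201, 102, 56] 0.4495 | 157 [202, 101, 55] 0.4486 | 158 [206, 105, 59] 0.4477 | 159 [205, 103, 58] 0.4469
[... 1073 characters left out ...]
39 [155, 83, 49] 240 [187, 96, 54] 241 [201, 103, 57] 242 [204, 104, 56] 243 [206, 105, 58] 244 [205, 104, 56] 245 [202, 104, 56] 246 [198, 101, 55] 247 [197, 100, 56] 248 [197, 101, 56] 249 [198, 101, 55] 250 [197, 100, 55] 251 [197, 101, 53] 252 [199, 102, 55] 253 [202, 103, 55] 308 [198, 100, 53] 309 [198, 101, 54] 310 [193, 98, 53] 311 [176, 90, 49] 312 [138, 71, 38] 313 [94, 51, 32] 314 [56, 33, 25] 315 [42, 28, 23] 316 [42, 31, 26] 317 [41, 31, 26] 318 [39, 27, 23] 319 [40, 30, 24] 320 [39, 31, 25] 321 [39, 29, 24] 322 [42, 33, 27] 323 [46, 37, 34] 324 [46, 38, 36] 325 [51, 41, 37] 326 [63, 52, 42] 327 [88, 70, 50] 328 [110, 88, 60] 329 [120, 95, 64] 330 [122, 97, 66] 331 [122, 94, 65]
```

The half sits about 3 mm too far toward -x, and its y and yaw are good. I'll regrip and nudge it +3 mm.

{"op": "servo_tool", "data": {"linear": [[0,0,35],[0,0,70],[0,0,105],[0,0,122],[0,0,124]], "turn": [[0,0,0],[0,0,0],[0,0,0],[0,0,0],[0,0,0]]}}

```text
time: 16.87
tcp_pos: [0.413, 0.3244, 0.2007]
tool_rot: [3.137, 0.009, 0.015]
wrist_force: [-0.1, -0.5, -0.0]
grip_width: 0.0759
grasp_force: 0.0
```

{"op": "servo_tool", "data": {"linear": [[0,0,0],[0,0,0],[0,0,0]], "turn": [[0,0,0],[0,0,0],[0,0,0]]}}

```text
time: 17.12
tcp_pos: [0.4166, 0.3265, 0.2082]
tool_rot: [-3.14, -0.003, 0.015]
wrist_force: [0.3, 0.0, 0.1]
grip_width: 0.0758
grasp_force: 0.0
```

{"op": "servo_tool", "data": {"linear": [[0,0,4],[0,0,7],[0,0,7]], "turn": [[0,0,0],[0,0,0],[0,0,0]]}}

```text
time: 17.37
tcp_pos: [0.4156, 0.3259, 0.1995]
tool_rot: [-3.141, -0.0, 0.015]
wrist_force: [0.8, 0.8, -0.1]
grip_width: 0.0757
grasp_force: 0.0
```

{"op": "servo_tool", "data": {"linear": [[0,0,0],[0,0,0],[0,0,0],[0,0,0]], "turn": [[0,0,0],[0,0,0],[0,0,0],[0,0,0]], "jaw": 0}}

```text
time: 17.7
tcp_pos: [0.4159, 0.3262, 0.1999]
tool_rot: [-3.141, -0.001, 0.015]
wrist_force: [-1.1, 0.3, 3.4]
grip_width: 0.054
grasp_force: 65.7
```

{"op": "servo_tool", "data": {"linear": [[0,0,-3],[3.2,0,-3],[3.2,0,-3],[3.2,0,0],[3.2,0,0.6]], "turn": [[0,0,0],[0,0,0],[0,0,0],[0,0,0],[0,0,0]]}}

```text
time: 18.12
tcp_pos: [0.4192, 0.3261, 0.1999]
tool_rot: [3.141, 0.0, 0.015]
wrist_force: [-5.2, -4.8, 14.7]
grip_width: 0.0539
grasp_force: 67.2
```

{"op": "servo_tool", "data": {"linear": [[0,0,0],[0,0,0]], "turn": [[0,0,0],[0,0,0]]}}

```text
time: 18.28
tcp_pos: [0.4191, 0.326, 0.1999]
tool_rot: [3.141, -0.0, 0.015]
wrist_force: [-3.8, -2.5, 9.2]
grip_width: 0.0536
grasp_force: 66.6
```

{"op": "servo_tool", "data": {"linear": [[0,0,-0.6],[0,0,-0.6],[0,0,-0.6]], "turn": [[0,0,0],[0,0,0],[0,0,0]], "jaw": 76}}

```text
time: 18.53
tcp_pos: [0.419, 0.3261, 0.1995]
tool_rot: [-3.141, -0.0, 0.015]
wrist_force: [0.7, 0.3, -0.3]
grip_width: 0.0759
grasp_force: 0.0
```

{"op": "servo_tool", "data": {"linear": [[0,0,-30],[0,0,-70],[0,0,-110],[0,0,-130],[0,0,-130]], "turn": [[0,0,0],[0,0,0],[0,0,0],[0,0,0],[0,0,0]]}}

```text
time: 18.95
tcp_pos: [0.4207, 0.3271, 0.3358]
tool_rot: [-3.136, -0.01, 0.016]
wrist_force: [1.2, -0.1, 0.1]
grip_width: 0.0762
grasp_force: 0.0
```

{"op": "servo_tool", "data": {"linear": [[0,30,0],[10,70,0],[10,70,0],[10,70,0]], "turn": [[0,0,0],[0,0,0],[0,0,0],[0,0,0]]}}

```text
time: 19.28
tcp_pos: [0.4302, 0.2546, 0.3285]
tool_rot: [3.141, 0.001, 0.012]
wrist_force: [-0.5, 1.2, 0.1]
grip_width: 0.0757
grasp_force: 0.0
```

```bash
python3 - <<'E'
from h import *
s=arm.read_state();print(s['tcp_pos'],s['tool_rot'])
c=snap("wrist","w10"); red(c,.0565,(.32,.23),(.5,.4))
t=top(c,.016,(.34,.24),(.5,.40),.0004)
cv2.imwrite("pics/t10.png",cv2.resize(t,None,fx=1.5,fy=1.5)[:,:,::-1])
E
```

```text
[0.43015424 0.25458875 0.32848282] [3.14121356e+00 1.05424509e-03 1.18896780e-02]
x 0.4179 y 0.3210 size 0.1168 0.0631 yaw 0.8 centroid 0.4197 0.3211
```

View pics/t10.png

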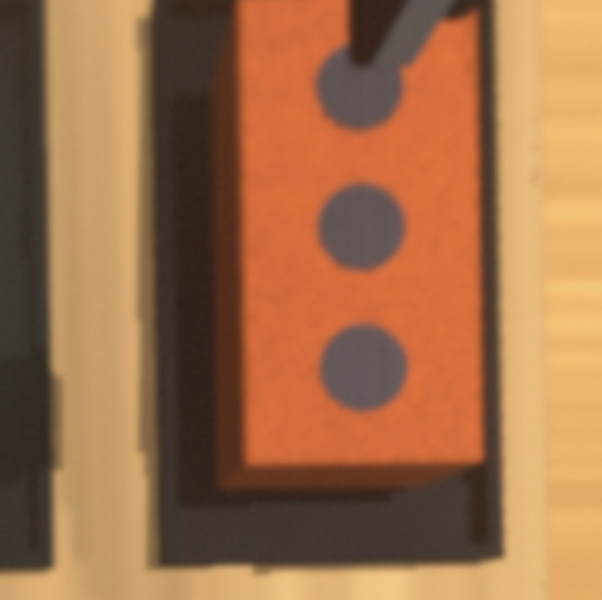

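The half now covers its outline: no pale strip shows at its far or left side in t10. Next is the bullnose.

{"op": "servo_tool", "data": {"linear": [[9,40,0],[19,80,0],[28,120,0],[38,160,0],[47,200,0]], "turn": [[0,0,0],[0,0,0],[0,0,0],[0,0,0],[0,0,0]], "jaw": 85}}

```text
time: 19.75
tcp_pos: [0.4802, 0.0565, 0.3291]
tool_rot: [-3.141, -0.0, 0.018]
wrist_force: [0.9, 0.5, 0.3]
grip_width: 0.0854
grasp_force: 0.0
```

{"op": "servo_tool", "data": {"linear": [[9,40,0],[19,80,0],[28,120,0],[38,160,0],[47,200,0]], "turn": [[0,0,0],[0,0,0],[0,0,0],[0,0,0],[0,0,0]]}}

```text
time: 20.17
tcp_pos: [0.5308, -0.1432, 0.3288]
tool_rot: [-3.141, 0.0, 0.017]
wrist_force: [1.1, 0.9, -0.2]
grip_width: 0.0849
grasp_force: 0.0
```

{"op": "servo_tool", "data": {"linear": [[9,40,0],[19,80,0],[28,120,0],[38,160,0],[44,183,0]], "turn": [[0,0,3.5],[0,0,7],[0,0,10.5],[0,0,14],[0,0,16.5]]}}

```text
time: 20.58
tcp_pos: [0.578, -0.3274, 0.3284]
tool_rot: [3.141, -0.0, -0.276]
wrist_force: [-0.4, -0.0, -0.4]
grip_width: 0.085
grasp_force: 0.0
```

{"op": "servo_tool", "data": {"linear": [[0,0,0],[0,0,0],[0,0,0]], "turn": [[0,0,0],[0,0,0],[0,0,0]]}}

```text
time: 20.83
tcp_pos: [0.5773, -0.3231, 0.3282]
tool_rot: [-3.14, 0.002, -0.271]
wrist_force: [-0.5, 0.1, -0.0]
grip_width: 0.0851
grasp_force: 0.0
```

```bash
python3 - <<'E'
from h import *
s=arm.read_state();print(s['tcp_pos'],s['tool_rot'])
c=snap("wrist","w11"); red(c,.0485,(.45,-.42),(.68,-.1))
E
```

```text
[ 0.57730681 -0.32313105  0.32818974] [-3.14020496e+00  1.82011909e-03 -2.70798315e-01]
x 0.5925 y -0.2482 size 0.1125 0.0860 yaw 77.3 centroid 0.5848 -0.2528
```

View pics/w11.png

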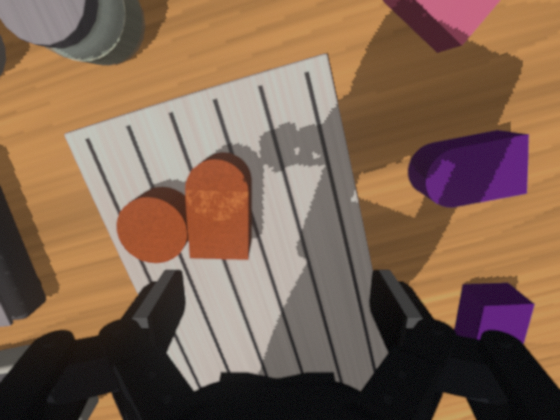

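The bullnose has been knocked against the core. It is now at (218,207) with its round end up in the picture, and the core is at (152,227), touching its side. A finger can't fit between them, so I'll first move the core down the sheet with a grip turned 90°, then take the bullnose. The purple and pink pieces at right are look-alikes.

```bash
python3 - <<'E'
from h import *
c=load("w11")
h=cv2.cvtColor(c['p'],cv2.COLOR_RGB2HSV); m=((h[...,0]<12)&(h[...,1]>140)).astype(np.uint8)[140:275,100:262]
print(onz(c,[(118,225),(187,225),(152,190),(152,263)],.044).round(4))
print("bull",onz(c,[(190,258),(249,258),(218,154),(186,190),(250,190),(186,220),(250,220)],.048).round(4))
cv2.imwrite("pics/c11.png",cv2.resize(c['p'][140:275,100:262],None,fx=4,fy=4,interpolation=2)[:,:,::-1])
E
```

```text
[[ 0.5956 -0.1903  0.044 ]
 [ 0.58   -0.247   0.044 ]
 [ 0.6162 -0.2301  0.044 ]
 [ 0.5547 -0.2046  0.044 ]]
bull [[ 0.5521 -0.2404  0.048 ]
 [ 0.5387 -0.2891  0.048 ]
 [ 0.6297 -0.2921  0.048 ]
 [ 0.6094 -0.2583  0.048 ]
 [ 0.5957 -0.3075  0.048 ]
 [ 0.5855 -0.2494  0.048 ]
 [ 0.5715 -0.3001  0.048 ]]
```

View pics/c11.png

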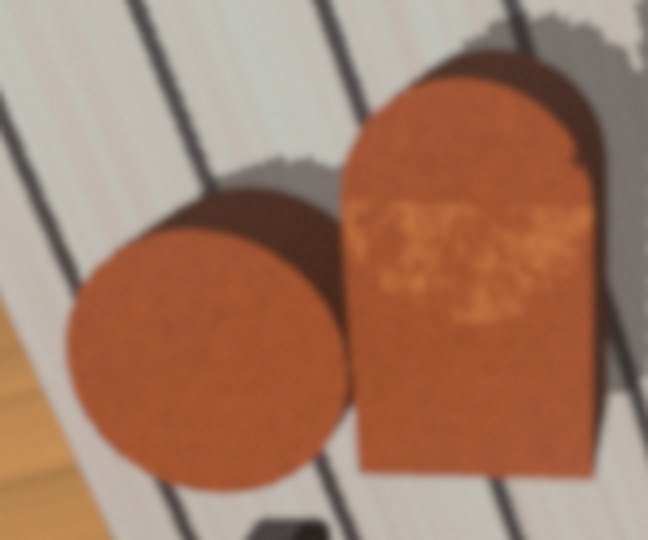

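{"op": "servo_tool", "data": {"linear": [[-5,-21,0],[-9,-42,0],[-14,-63,0],[-18,-84,0],[-23,-104,0]], "turn": [[0,0,-7],[0,0,-14],[0,0,-21],[0,0,-28],[0,0,-35]]}}

```text
time: 21.3
tcp_pos: [0.5827, -0.2152, 0.3295]
tool_rot: [-3.141, -0.0, 0.347]
wrist_force: [0.1, -0.0, -0.0]
grip_width: 0.0849
grasp_force: 0.0
```

{"op": "servo_tool", "data": {"linear": [[0,0,10],[0,0,20],[0,0,30],[0,0,40],[0,0,50]], "turn": [[0,0,-7],[0,0,-14],[0,0,-21],[0,0,-28],[0,0,-35]]}}

```text
time: 21.72
tcp_pos: [0.5827, -0.216, 0.2792]
tool_rot: [-3.142, -0.0, 0.958]
wrist_force: [0.0, -0.6, 1.2]
grip_width: 0.0849
grasp_force: 0.0
```

{"op": "servo_tool", "data": {"linear": [[0,0,0],[0,0,0],[0,0,0],[0,0,0],[0,0,0]], "turn": [[0,0,-7],[0,0,-14],[0,0,-20],[0,0,-20],[0,0,-20]]}}

```text
time: 22.13
tcp_pos: [0.5827, -0.2168, 0.2796]
tool_rot: [3.142, -0.0, 1.297]
wrist_force: [-0.2, 0.0, 0.0]
grip_width: 0.0853
grasp_force: 0.0
```

```bash
python3 - <<'E'
from h import *
s=arm.read_state();print(s['tcp_pos'],s['tool_rot'],s['joints'])
c=snap("wrist","w12"); red(c,.0445,(.45,-.42),(.68,-.1))
E
```

```text
[ 0.58273757 -0.21677128  0.27958482] [ 3.14152605e+00 -2.06378572e-04  1.29709140e+00] [-4.82939951e-01  3.27186030e-01  1.64202432e+00  2.34044085e-04
  1.17236003e+00 -2.09325823e-01]
x 0.5919 y -0.2450 size 0.1229 0.0871 yaw 78.1 centroid 0.5849 -0.2512
```

View pics/w12.png

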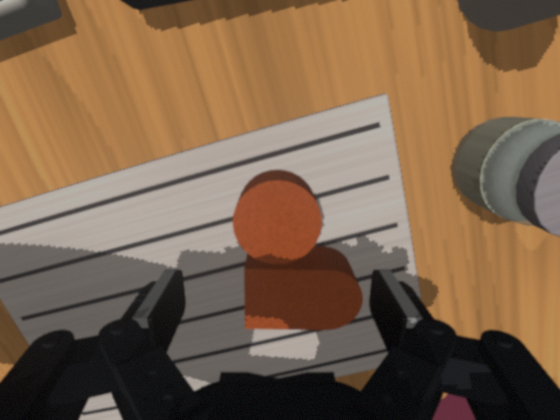

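The core at (278,222) is centred between the fingers, with the bullnose just below it. Descending on the core.

{"op": "servo_tool", "data": {"linear": [[0,0,25],[0,0,50],[0,0,75],[0,0,90],[0,0,93]], "turn": [[0,0,0],[0,0,0],[0,0,0],[0,0,0],[0,0,0]]}}

```text
time: 22.6
tcp_pos: [0.5811, -0.217, 0.1827]
tool_rot: [-3.136, -0.001, 1.296]
wrist_force: [0.1, -0.3, -0.3]
grip_width: 0.085
grasp_force: 0.0
```

{"op": "servo_tool", "data": {"linear": [[0,0,0],[0,0,0]], "turn": [[0,0,0],[0,0,0]]}}

```text
time: 22.77
tcp_pos: [0.5832, -0.2183, 0.1874]
tool_rot: [3.14, 0.0, 1.298]
wrist_force: [0.2, 0.7, 0.8]
grip_width: 0.085
grasp_force: 0.0
```

{"op": "servo_tool", "data": {"linear": [[0,0,0],[0,0,0],[0,0,0],[0,0,0],[0,0,0]], "turn": [[0,0,0],[0,0,0],[0,0,0],[0,0,0],[0,0,0]], "jaw": 0}}

```text
time: 23.18
tcp_pos: [0.5836, -0.2187, 0.1886]
tool_rot: [3.138, 0.001, 1.298]
wrist_force: [-0.1, -0.1, 6.4]
grip_width: 0.0583
grasp_force: 65.2
```

{"op": "servo_tool", "data": {"linear": [[0,0,-30],[0,0,-55],[-10,-32,-55],[-20,-66,-55],[-32,-104,-55]], "turn": [[0,0,0],[0,0,0],[0,0,0],[0,0,0],[0,0,0]]}}

```text
time: 23.6
tcp_pos: [0.4736, -0.2211, 0.2424]
tool_rot: [3.139, 0.001, 1.299]
wrist_force: [-1.3, -1.7, -1.5]
grip_width: 0.0584
grasp_force: 65.8
```

{"op": "servo_tool", "data": {"linear": [[-8,-24,5],[-8,-24,25],[-8,-24,44],[-8,-24,48],[-8,-24,48]], "turn": [[0,0,0],[0,0,0],[0,0,0],[0,0,0],[0,0,0]]}}

```text
time: 24.02
tcp_pos: [0.4479, -0.2219, 0.1923]
tool_rot: [-3.139, -0.001, 1.298]
wrist_force: [-0.2, -0.3, -1.4]
grip_width: 0.0585
grasp_force: 65.6
```

{"op": "servo_tool", "data": {"linear": [[0,0,0],[0,0,0]], "turn": [[0,0,0],[0,0,0]]}}

```text
time: 24.18
tcp_pos: [0.4495, -0.2227, 0.1945]
tool_rot: [3.14, 0.001, 1.299]
wrist_force: [-0.1, -0.2, -1.9]
grip_width: 0.0586
grasp_force: 65.6
```

{"op": "servo_tool", "data": {"linear": [[0,0,3],[0,0,5],[0,0,5.5],[0,0,6],[0,0,6]], "turn": [[0,0,0],[0,0,0],[0,0,0],[0,0,0],[0,0,0]]}}

```text
time: 24.6
tcp_pos: [0.4492, -0.2226, 0.1886]
tool_rot: [3.141, 0.0, 1.298]
wrist_force: [-3.1, 1.9, 6.9]
grip_width: 0.0581
grasp_force: 67.0
```

{"op": "servo_tool", "data": {"linear": [[0,0,0],[0,0,0],[0,0,0]], "turn": [[0,0,0],[0,0,0],[0,0,0]], "jaw": 85}}

```text
time: 24.85
tcp_pos: [0.4488, -0.2224, 0.1875]
tool_rot: [3.141, 0.0, 1.298]
wrist_force: [0.2, 0.4, 0.6]
grip_width: 0.0849
grasp_force: 0.0
```

{"op": "servo_tool", "data": {"linear": [[0,0,-40],[0,0,-80],[-3,30,-100],[-6,65,-110],[-9,100,-110]], "turn": [[0,0,0],[0,0,0],[0,0,7],[0,0,14],[0,0,21]]}}

```text
time: 25.27
tcp_pos: [0.5447, -0.259, 0.3021]
tool_rot: [3.134, -0.001, 0.925]
wrist_force: [0.3, -0.8, 1.2]
grip_width: 0.0851
grasp_force: 0.0
```

{"op": "servo_tool", "data": {"linear": [[0,0,0],[0,0,0],[0,0,0],[0,0,0],[0,0,0]], "turn": [[0,0,7],[0,0,14],[0,0,21],[0,0,28],[0,0,35]]}}

```text
time: 25.68
tcp_pos: [0.5426, -0.258, 0.2969]
tool_rot: [-3.141, 0.0, 0.315]
wrist_force: [1.2, -0.1, 0.8]
grip_width: 0.0852
grasp_force: 0.0
```

{"op": "servo_tool", "data": {"linear": [[0,0,0],[0,0,0],[0,0,0],[0,0,0],[0,0,0]], "turn": [[0,0,7],[0,0,14],[0,0,21],[0,0,28],[0,0,34]]}}

```text
time: 26.1
tcp_pos: [0.5425, -0.2579, 0.2971]
tool_rot: [-3.141, 0.0, -0.279]
wrist_force: [0.3, -0.6, -0.7]
grip_width: 0.0847
grasp_force: 0.0
```

{"op": "servo_tool", "data": {"linear": [[0,0,0],[0,0,0],[0,0,0]], "turn": [[0,0,0],[0,0,0],[0,0,0]]}}

```text
time: 26.35
tcp_pos: [0.5425, -0.258, 0.2973]
tool_rot: [-3.142, 0.0, -0.27]
wrist_force: [-0.1, -1.3, 1.2]
grip_width: 0.085
grasp_force: 0.0
```

```bash
python3 - <<'E'
from h import *
s=arm.read_state();print(s['tcp_pos'],s['tool_rot'])
c=snap("wrist","w13"); red(c,.0485,(.38,-.42),(.68,-.1))
E
```

```text
[ 0.54253678 -0.2579552   0.29727418] [-3.14154263e+00  1.95659355e-04 -2.69504417e-01]
x 0.5859 y -0.2767 size 0.0841 0.0487 yaw -16.4 centroid 0.5841 -0.2764
x 0.4575 y -0.2222 size 0.0660 0.0605 yaw -0.0 centroid 0.4573 -0.2239
```

{"op": "servo_tool", "data": {"linear": [[22,3,10],[44,6.5,40],[44,6.5,75],[44,6.5,102],[44,6.5,108]], "turn": [[0,0,0.5],[0,0,0.5],[0,0,0.5],[0,0,0.5],[0,0,0.5]]}}

```text
time: 26.82
tcp_pos: [0.581, -0.2747, 0.1833]
tool_rot: [-3.139, 0.009, -0.28]
wrist_force: [-0.8, 1.3, -0.7]
grip_width: 0.0848
grasp_force: 0.0
```

{"op": "servo_tool", "data": {"linear": [[0,0,0],[0,0,0]], "turn": [[0,0,0],[0,0,0]]}}

```text
time: 26.98
tcp_pos: [0.5835, -0.2762, 0.1902]
tool_rot: [3.141, -0.0, -0.281]
wrist_force: [0.1, 0.1, -0.3]
grip_width: 0.0848
grasp_force: 0.0
```

{"op": "servo_tool", "data": {"linear": [[0,0,0],[0,0,0],[0,0,0],[0,0,0],[0,0,0]], "turn": [[0,0,0],[0,0,0],[0,0,0],[0,0,0],[0,0,0]], "jaw": 0}}

```text
time: 27.4
tcp_pos: [0.5842, -0.2765, 0.192]
tool_rot: [3.141, -0.004, -0.281]
wrist_force: [-0.8, 0.8, 7.1]
grip_width: 0.0493
grasp_force: 64.3
```

{"op": "servo_tool", "data": {"linear": [[0,0,-38],[0,0,-78],[-6,-36,-105],[-13,-76,-115],[-20,-116,-115]], "turn": [[0,0,0],[0,0,0],[0,0,-3],[0,0,-8],[0,0,-13]]}}

```text
time: 27.82
tcp_pos: [0.597, -0.1619, 0.3094]
tool_rot: [3.139, -0.008, -0.053]
wrist_force: [0.1, 0.6, -2.0]
grip_width: 0.0488
grasp_force: 63.7
```

```bash
python3 - <<'E'
from h import *
s=arm.read_state();print(s['tcp_pos'],s['tool_rot'],s['grasp_force'],s['grip_width'])
r=R.from_euler('xyz',s['tool_rot']); print((r.inv().apply(np.array([.6165,.010,.307])-s['tcp_pos'])*1000).round(1))
E
```

```text
[ 0.59696536 -0.16186126  0.30940494] [ 3.13883258 -0.00761139 -0.05288342] 63.71499180793762 0.04876826849009202
[  10.4 -172.7    2. ]
```

{"op": "servo_tool", "data": {"linear": [[2,-38,0],[5,-76,0],[7,-114,0],[10,-152,0],[11,-172,0]], "turn": [[0,0,-1],[0,0,-2],[0,0,-3],[0,0,-3.9],[0,0,-3.9]]}}

```text
time: 28.23
tcp_pos: [0.6159, 0.0136, 0.3046]
tool_rot: [-3.14, -0.0, 0.017]
wrist_force: [-1.0, -0.4, -2.9]
grip_width: 0.0492
grasp_force: 63.6
```

{"op": "servo_tool", "data": {"linear": [[0,0,0],[0,0,30],[0,0,50],[0,0,56],[0,0,56]], "turn": [[0,0,0],[0,0,0],[0,0,0],[0,0,0],[0,0,0]]}}

```text
time: 28.65
tcp_pos: [0.6149, 0.0092, 0.2459]
tool_rot: [-3.141, 0.005, 0.013]
wrist_force: [-0.4, -0.2, -2.1]
grip_width: 0.0491
grasp_force: 63.6
```

{"op": "servo_tool", "data": {"linear": [[0,0,0],[0,0,0]], "turn": [[0,0,0],[0,0,0]]}}

```text
time: 28.82
tcp_pos: [0.617, 0.0091, 0.25]
tool_rot: [3.141, -0.002, 0.013]
wrist_force: [0.2, -0.0, -1.9]
grip_width: 0.049
grasp_force: 63.6
```

{"op": "servo_tool", "data": {"linear": [[-0.5,0,4],[-0.5,0,8],[-0.5,0,9.5],[-0.5,0,9.5]], "turn": [[0,0,0],[0,0,0],[0,0,0],[0,0,0]]}}

```text
time: 29.15
tcp_pos: [0.6159, 0.0095, 0.2392]
tool_rot: [3.141, -0.001, 0.014]
wrist_force: [1.2, -0.1, -1.9]
grip_width: 0.0488
grasp_force: 63.7
```

{"op": "servo_tool", "data": {"linear": [[0,0,1],[0,0,1]], "turn": [[0,0,0],[0,0,0]]}}

```text
time: 29.32
tcp_pos: [0.6159, 0.0096, 0.239]
tool_rot: [3.141, -0.0, 0.014]
wrist_force: [-4.5, 0.8, 6.4]
grip_width: 0.0488
grasp_force: 64.5
```

{"op": "servo_tool", "data": {"linear": [[0,0,0.8],[0,0,0.8]], "turn": [[0,0,0],[0,0,0]]}}

```text
time: 29.48
tcp_pos: [0.6159, 0.0096, 0.239]
tool_rot: [3.141, -0.0, 0.014]
wrist_force: [-7.0, 0.3, 10.0]
grip_width: 0.049
grasp_force: 65.2
```

{"op": "servo_tool", "data": {"linear": [[0,0,-1],[0,0,-1],[0,0,-1]], "turn": [[0,0,0],[0,0,0],[0,0,0]], "jaw": 80}}

```text
time: 29.73
tcp_pos: [0.616, 0.0097, 0.2383]
tool_rot: [3.142, -0.001, 0.014]
wrist_force: [-0.6, -0.1, 0.3]
grip_width: 0.0798
grasp_force: 0.0
```

{"op": "servo_tool", "data": {"linear": [[0,0,-35],[0,0,-75],[-35,4,-75],[-75,8,-75],[-115,12,-75]], "turn": [[0,0,0],[0,0,0],[0,0,0],[0,0,0],[0,0,0]]}}

```text
time: 30.15
tcp_pos: [0.5003, -0.004, 0.3138]
tool_rot: [3.141, -0.002, 0.014]
wrist_force: [-0.3, -0.6, 0.2]
grip_width: 0.0804
grasp_force: 0.0
```

{"op": "servo_tool", "data": {"linear": [[-40,3,0],[-55,4,0],[-55,4,0],[-55,4,0],[-55,4,0]], "turn": [[0,0,0],[0,0,0],[0,0,0],[0,0,0],[0,0,0]], "jaw": 0}}

```text
time: 30.57
tcp_pos: [0.4468, -0.0088, 0.3137]
tool_rot: [3.141, -0.002, 0.014]
wrist_force: [-0.8, -0.7, -0.1]
grip_width: 0.0192
grasp_force: 0.0
```

{"op": "servo_tool", "data": {"linear": [[0,0,30],[0,0,55],[0,0,70],[0,0,74],[0,0,74]], "turn": [[0,0,0],[0,0,0],[0,0,0],[0,0,0],[0,0,0]]}}

```text
time: 30.98
tcp_pos: [0.4462, -0.0086, 0.2378]
tool_rot: [-3.141, 0.003, 0.014]
wrist_force: [-0.1, -0.1, 1.6]
grip_width: -0.0
grasp_force: 0.0
```

{"op": "servo_tool", "data": {"linear": [[0,0,0],[0,0,0]], "turn": [[0,0,0],[0,0,0]]}}

```text
time: 31.15
tcp_pos: [0.4471, -0.0088, 0.2403]
tool_rot: [3.141, -0.002, 0.014]
wrist_force: [-0.7, -0.8, 0.5]
grip_width: 0.0001
grasp_force: 0.0
```

{"op": "servo_tool", "data": {"linear": [[0,0,5],[0,0,10],[0,0,13],[0,0,13],[0,0,13]], "turn": [[0,0,0],[0,0,0],[0,0,0],[0,0,0],[0,0,0]]}}

```text
time: 31.57
tcp_pos: [0.4463, -0.0087, 0.2265]
tool_rot: [3.141, -0.001, 0.014]
wrist_force: [-0.1, 0.3, 5.4]
grip_width: 0.0
grasp_force: 2.2
```

{"op": "servo_tool", "data": {"linear": [[0,0,1.2],[0,0,2.4],[0,0,2.4]], "turn": [[0,0,0],[0,0,0],[0,0,0]]}}

```text
time: 31.82
tcp_pos: [0.4463, -0.0087, 0.2243]
tool_rot: [3.141, -0.001, 0.014]
wrist_force: [-1.1, -0.1, 7.2]
grip_width: 0.0001
grasp_force: 3.6
```

Two more small steps to z = 0.2226, then retreat over the pan.

{"op": "servo_tool", "data": {"linear": [[0,0,0.8],[0,0,0.8]], "turn": [[0,0,0],[0,0,0]]}}

```text
time: 31.98
tcp_pos: [0.4463, -0.0087, 0.2235]
tool_rot: [3.141, -0.001, 0.014]
wrist_force: [-2.0, -0.1, 6.9]
grip_width: -0.0
grasp_force: 3.4
```

{"op": "servo_tool", "data": {"linear": [[0,0,0.9],[0,0,0.9]], "turn": [[0,0,0],[0,0,0]]}}

```text
time: 32.15
tcp_pos: [0.4463, -0.0087, 0.2226]
tool_rot: [3.141, -0.001, 0.014]
wrist_force: [-0.9, 0.4, 6.4]
grip_width: 0.0001
grasp_force: 2.9
```

{"op": "servo_tool", "data": {"linear": [[0,0,-40],[0,0,-80],[30,-4,-100],[68,-9,-110],[108,-14,-110]], "turn": [[0,0,0],[0,0,0],[0,0,0],[0,0,0],[0,0,0]], "jaw": 85}}

```text
time: 32.57
tcp_pos: [0.5557, 0.0069, 0.3364]
tool_rot: [3.14, -0.007, 0.013]
wrist_force: [0.9, -1.0, 2.6]
grip_width: 0.0604
grasp_force: 0.0
```

{"op": "servo_tool", "data": {"linear": [[38,-3,0],[62,-3,0],[62,-3,0],[62,-3,0]], "turn": [[0,0,0],[0,0,0],[0,0,0],[0,0,0]]}}

```text
time: 32.9
tcp_pos: [0.6162, 0.0107, 0.3308]
tool_rot: [-3.141, 0.002, 0.014]
wrist_force: [-0.4, -0.3, -0.4]
grip_width: 0.0846
grasp_force: 0.0
```

{"op": "servo_tool", "data": {"linear": [[0,0,0],[0,0,0]], "turn": [[0,0,0],[0,0,0]]}}

```text
time: 33.07
tcp_pos: [0.6147, 0.0107, 0.3315]
tool_rot: [-3.141, 0.001, 0.014]
wrist_force: [-0.0, -0.3, 0.6]
grip_width: 0.0851
grasp_force: 0.0
```

```bash
python3 - <<'E'
from h import *
s=arm.read_state();print(s['tcp_pos'],s['tool_rot'])
c=snap("wrist","w14"); red(c,.0955,(.53,-.1),(.7,.1))
E
```

```text
[0.61473635 0.01066951 0.33152352] [-3.14144240e+00  1.40382610e-03  1.35608765e-02]
x 0.6178 y 0.0075 size 0.0855 0.0490 yaw -0.0 centroid 0.6152 0.0076
```

{"op": "servo_tool", "data": {"linear": [[1,1.5,35],[1,1.5,65],[1,1.5,86],[1,1.5,91],[1,1.5,91]], "turn": [[0,0,0],[0,0,0],[0,0,0],[0,0,0],[0,0,0]]}}

```text
time: 33.53
tcp_pos: [0.6153, 0.0092, 0.2392]
tool_rot: [-3.141, 0.004, 0.013]
wrist_force: [-0.9, -1.0, 0.4]
grip_width: 0.085
grasp_force: 0.0
```

{"op": "servo_tool", "data": {"linear": [[0,0,0],[0,0,0]], "turn": [[0,0,0],[0,0,0]]}}

```text
time: 33.7
tcp_pos: [0.6176, 0.0091, 0.2434]
tool_rot: [3.141, -0.004, 0.014]
wrist_force: [0.0, -0.4, 0.8]
grip_width: 0.0849
grasp_force: 0.0
```

{"op": "servo_tool", "data": {"linear": [[0,0,0],[0,0,0],[0,0,0],[0,0,0],[0,0,0]], "turn": [[0,0,0],[0,0,0],[0,0,0],[0,0,0],[0,0,0]], "jaw": 0}}

```text
time: 34.12
tcp_pos: [0.6174, 0.0092, 0.2424]
tool_rot: [3.141, -0.002, 0.014]
wrist_force: [-1.3, -0.7, 6.3]
grip_width: 0.049
grasp_force: 64.0
```

{"op": "servo_tool", "data": {"linear": [[0,0,-35],[0,-20,-65],[-5,-55,-70],[-12,-95,-70],[-18,-135,-70]], "turn": [[0,0,0],[0,0,0],[0,0,0],[0,0,0],[0,0,0]]}}

```text
time: 34.53
tcp_pos: [0.5967, 0.1447, 0.3117]
tool_rot: [-3.141, -0.001, 0.012]
wrist_force: [1.3, 0.3, -2.9]
grip_width: 0.0488
grasp_force: 63.7
```

```bash
python3 - <<'E'
from h import *
s=arm.read_state();print(s['tcp_pos'],s['tool_rot'],s['grasp_force'],s['grip_width'])
r=R.from_euler('xyz',s['tool_rot']); print((r.inv().apply(np.array([.585,.2124,.3])-s['tcp_pos'])*1000).round(1))
E
```

```text
[0.59666733 0.14465949 0.31167902] [-3.14145790e+00 -1.04271023e-03  1.17077682e-02] 63.6882483959198 0.04884716167168346
[-10.9 -67.9  11.7]
```

{"op": "servo_tool", "data": {"linear": [[-4,-35,0],[-8,-68,0],[-8,-68,0],[-8,-68,35],[-8,-68,65]], "turn": [[0,0,0],[0,0,0],[0,0,-0.2],[0,0,-0.2],[0,0,-0.2]]}}

```text
time: 34.95
tcp_pos: [0.5885, 0.2129, 0.2467]
tool_rot: [-3.141, -0.004, 0.019]
wrist_force: [0.0, -0.3, -3.7]
grip_width: 0.049
grasp_force: 63.8
```

{"op": "servo_tool", "data": {"linear": [[0,0,18],[0,0,30],[0,0,32],[0,0,32],[0,0,32]], "turn": [[0,0,0],[0,0,0],[0,0,0],[0,0,0],[0,0,0]]}}

```text
time: 35.37
tcp_pos: [0.5888, 0.2117, 0.2152]
tool_rot: [-3.141, -0.002, 0.017]
wrist_force: [0.5, 0.8, -2.4]
grip_width: 0.0489
grasp_force: 63.6
```

{"op": "servo_tool", "data": {"linear": [[0,0,0],[0,0,0]], "turn": [[0,0,0],[0,0,0]]}}

```text
time: 35.53
tcp_pos: [0.5889, 0.2119, 0.2159]
tool_rot: [-3.141, -0.003, 0.017]
wrist_force: [-0.0, 0.3, -3.3]
grip_width: 0.0492
grasp_force: 63.6
```

{"op": "servo_tool", "data": {"linear": [[-1,-0.5,6],[-1,-0.5,10],[-1,-0.5,11],[-1,-0.5,11]], "turn": [[0,0,0],[0,0,0],[0,0,0],[0,0,0]]}}

```text
time: 35.87
tcp_pos: [0.5871, 0.2124, 0.2034]
tool_rot: [-3.141, -0.0, 0.017]
wrist_force: [-0.7, 0.4, 2.3]
grip_width: 0.0491
grasp_force: 64.1
```

{"op": "servo_tool", "data": {"linear": [[0,0,1],[0,0,1]], "turn": [[0,0,0],[0,0,0]]}}

```text
time: 36.03
tcp_pos: [0.5872, 0.2124, 0.2034]
tool_rot: [3.142, -0.0, 0.017]
wrist_force: [-6.4, -0.3, 9.5]
grip_width: 0.0489
grasp_force: 65.0
```

{"op": "servo_tool", "data": {"linear": [[0,0,0.8],[0,0,0.8]], "turn": [[0,0,0],[0,0,0]]}}

```text
time: 36.2
tcp_pos: [0.5872, 0.2125, 0.2034]
tool_rot: [3.141, -0.0, 0.017]
wrist_force: [-8.3, -2.1, 14.2]
grip_width: 0.0492
grasp_force: 65.8
```

{"op": "servo_tool", "data": {"linear": [[0.5,0,-1.6],[0.5,0,-1.6]], "turn": [[0,0,0],[0,0,0]]}}

```text
time: 36.37
tcp_pos: [0.5877, 0.2124, 0.2034]
tool_rot: [-3.141, -0.001, 0.017]
wrist_force: [-2.9, 0.7, 5.6]
grip_width: 0.0491
grasp_force: 64.7
```

{"op": "servo_tool", "data": {"linear": [[0,0,0],[0,0,0],[0,0,0]], "turn": [[0,0,0],[0,0,0],[0,0,0]], "jaw": 74}}

```text
time: 36.62
tcp_pos: [0.5875, 0.2122, 0.2024]
tool_rot: [3.142, 0.0, 0.017]
wrist_force: [0.2, -0.5, -0.1]
grip_width: 0.0739
grasp_force: 0.0
```

{"op": "servo_tool", "data": {"linear": [[0,0,-30],[0,0,-70],[0,0,-110],[0,0,-130],[0,0,-130]], "turn": [[0,0,0],[0,0,0],[0,0,0],[0,0,0],[0,0,0]]}}

```text
time: 37.03
tcp_pos: [0.5895, 0.2128, 0.3399]
tool_rot: [-3.139, -0.011, 0.017]
wrist_force: [1.2, 0.6, 0.1]
grip_width: 0.0734
grasp_force: 0.0
```

{"op": "servo_tool", "data": {"linear": [[0,0,0],[0,0,0],[0,0,0],[0,0,0]], "turn": [[0,0,0],[0,0,0],[0,0,0],[0,0,0]]}}

```text
time: 37.37
tcp_pos: [0.5869, 0.2121, 0.3305]
tool_rot: [3.141, 0.004, 0.017]
wrist_force: [0.3, 0.6, -0.8]
grip_width: 0.074
grasp_force: 0.0
```

```bash
python3 - <<'E'
from h import *
s=arm.read_state();print(s['tcp_pos'],s['tool_rot'])
c=snap("wrist","w15"); red(c,.0565,(.5,.15),(.69,.28))
(u,v),=pix(c,[(.587,.2124,.05)]).astype(int); print(u,v)
cv2.imwrite("pics/c15.png",cv2.resize(c['p'][v-80:v+75,u-80:u+80],None,fx=3.8,fy=3.8,interpolation=2)[:,:,::-1])
E
```

```text
[0.58687563 0.21210829 0.33050245] [3.14082859 0.00357274 0.01711265]
x 0.5890 y 0.2073 size 0.0911 0.0584 yaw 0.7 centroid 0.5854 0.2097
274 204
```

View pics/c15.png

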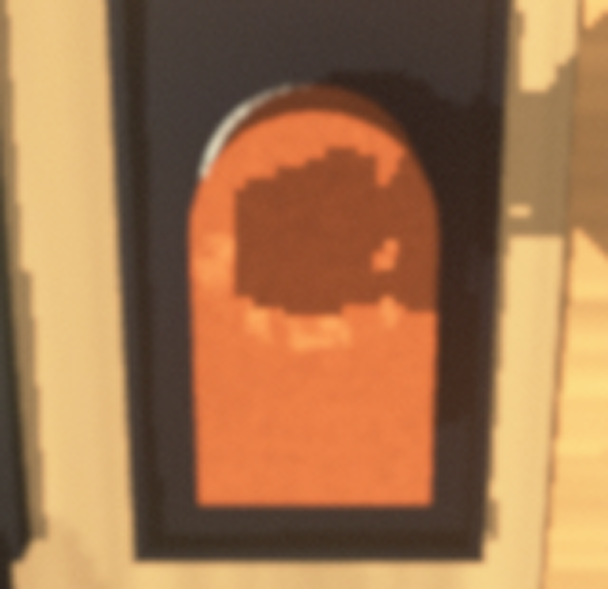

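The bullnose lies flat on its outline with its round end to +x. A thin pale crescent at (230,120) in the crop puts it within about 2 mm. Next is the core, at (0.449,-0.2225).

{"op": "servo_tool", "data": {"linear": [[-13,39,0],[-26,78,0],[-39,117,0],[-52,156,0],[-65,195,0]], "turn": [[0,0,0],[0,0,0],[0,0,0],[0,0,0],[0,0,0]], "jaw": 85}}

```text
time: 37.83
tcp_pos: [0.5247, 0.0148, 0.3318]
tool_rot: [-3.142, 0.001, 0.018]
wrist_force: [-0.0, -1.1, -0.5]
grip_width: 0.0847
grasp_force: 0.0
```

{"op": "servo_tool", "data": {"linear": [[-13,39,0],[-26,78,0],[-39,117,0],[-52,156,0],[-65,195,0]], "turn": [[0,0,0],[0,0,0],[0,0,0],[0,0,0],[0,0,0]]}}

```text
time: 38.25
tcp_pos: [0.463, -0.1814, 0.3321]
tool_rot: [-3.141, 0.001, 0.017]
wrist_force: [0.5, 0.0, -0.1]
grip_width: 0.085
grasp_force: 0.0
```

{"op": "servo_tool", "data": {"linear": [[-10,30,0],[-15,42,0],[-15,42,0],[-15,42,0],[-15,42,0]], "turn": [[0,0,0],[0,0,0],[0,0,0],[0,0,0],[0,0,0]]}}

```text
time: 38.67
tcp_pos: [0.45, -0.2215, 0.3322]
tool_rot: [-3.14, 0.001, 0.017]
wrist_force: [0.3, 0.2, -0.2]
grip_width: 0.0852
grasp_force: 0.0
```

```bash
python3 - <<'E'
from h import *
s=arm.read_state();print(s['tcp_pos'],s['tool_rot'])
c=snap("wrist","w16"); red(c,.0445,(.35,-.4),(.6,-.1))
E
```

```text
[ 0.44996315 -0.22150199  0.33215706] [-3.14046323e+00  7.13955153e-04  1.72646958e-02]
x 0.4508 y -0.2202 size 0.0588 0.0578 yaw 21.8 centroid 0.4509 -0.2207
```

{"op": "servo_tool", "data": {"linear": [[0.5,-0.5,35],[0.5,-0.5,72],[0.5,-0.5,108],[0.5,-0.5,135],[0.5,-0.5,142]], "turn": [[0,0,0],[0,0,0],[0,0,0],[0,0,0],[0,0,0]]}}

```text
time: 39.13
tcp_pos: [0.4486, -0.2188, 0.1859]
tool_rot: [-3.136, 0.007, 0.019]
wrist_force: [-0.4, 1.0, -0.3]
grip_width: 0.0851
grasp_force: 0.0
```

{"op": "servo_tool", "data": {"linear": [[0,0,0],[0,0,0],[0,0,0]], "turn": [[0,0,0],[0,0,0],[0,0,0]]}}

```text
time: 39.38
tcp_pos: [0.4517, -0.222, 0.1929]
tool_rot: [3.139, -0.003, 0.018]
wrist_force: [-0.0, 0.1, 0.5]
grip_width: 0.0851
grasp_force: 0.0
```

{"op": "servo_tool", "data": {"linear": [[-1,-1,3],[-1,-1,4],[-1,-1,4]], "turn": [[0,0,0],[0,0,0],[0,0,0]]}}

```text
time: 39.63
tcp_pos: [0.4496, -0.2208, 0.1876]
tool_rot: [3.141, -0.001, 0.017]
wrist_force: [0.5, -1.1, -0.8]
grip_width: 0.0853
grasp_force: 0.0
```

{"op": "servo_tool", "data": {"linear": [[0,0,0],[0,0,0],[0,0,0],[0,0,0]], "turn": [[0,0,0],[0,0,0],[0,0,0],[0,0,0]], "jaw": 0}}

```text
time: 39.97
tcp_pos: [0.4497, -0.2208, 0.1875]
tool_rot: [3.141, -0.001, 0.017]
wrist_force: [-0.2, 1.3, 4.5]
grip_width: 0.0584
grasp_force: 64.6
```

{"op": "servo_tool", "data": {"linear": [[0,0,-38],[0,0,-78],[20,-26,-110],[42,-57,-115],[64,-88,-115]], "turn": [[0,0,0],[0,0,0],[0,0,0],[0,0,0],[0,0,0]]}}

```text
time: 40.38
tcp_pos: [0.5136, -0.1316, 0.3058]
tool_rot: [3.139, -0.007, 0.014]
wrist_force: [1.4, -0.3, -2.5]
grip_width: 0.0585
grasp_force: 65.8
```

```bash
python3 - <<'E'
from h import *
s=arm.read_state();print(s['tcp_pos'],s['tool_rot'],s['grasp_force'],s['grip_width'])
r=R.from_euler('xyz',s['tool_rot']); print((r.inv().apply(np.array([.618,.010,.3])-s['tcp_pos'])*1000).round(1))
E
```

```text
[ 0.51362141 -0.1315885   0.30583162] [ 3.13878724 -0.00674013  0.01442297] 65.83354711532593 0.058476119480885894
[ 106.4 -140.1    6.2]
```

{"op": "servo_tool", "data": {"linear": [[24,-32,0],[48,-64,0],[72,-96,0],[95,-127,0],[105,-140,0]], "turn": [[0,0,0],[0,0,0],[0,0,0],[0,0,0],[0,0,0]]}}

```text
time: 40.8
tcp_pos: [0.616, 0.0141, 0.3013]
tool_rot: [-3.14, -0.001, 0.02]
wrist_force: [-0.6, 0.6, -2.0]
grip_width: 0.0587
grasp_force: 65.8
```

{"op": "servo_tool", "data": {"linear": [[0,0,5],[0,0,35],[0,0,55],[0,0,60],[0,0,60]], "turn": [[0,0,0],[0,0,0],[0,0,0],[0,0,0],[0,0,0]]}}

```text
time: 41.22
tcp_pos: [0.6127, 0.0098, 0.2388]
tool_rot: [-3.141, 0.006, 0.017]
wrist_force: [-0.3, 0.3, -1.7]
grip_width: 0.0582
grasp_force: 65.8
```

{"op": "servo_tool", "data": {"linear": [[0,0,0],[0,0,0]], "turn": [[0,0,0],[0,0,0]]}}

```text
time: 41.38
tcp_pos: [0.6151, 0.0096, 0.2434]
tool_rot: [3.141, -0.002, 0.016]
wrist_force: [0.7, 1.0, -1.4]
grip_width: 0.0583
grasp_force: 65.8
```

{"op": "servo_tool", "data": {"linear": [[2.5,0,4],[2.5,0,7],[2.5,0,7.5],[2.5,0,7.5]], "turn": [[0,0,0],[0,0,0],[0,0,0],[0,0,0]]}}

```text
time: 41.72
tcp_pos: [0.6172, 0.0102, 0.2346]
tool_rot: [3.141, -0.001, 0.017]
wrist_force: [-0.3, -0.5, -0.9]
grip_width: 0.0583
grasp_force: 66.1
```

{"op": "servo_tool", "data": {"linear": [[0,0,1],[0,0,1]], "turn": [[0,0,0],[0,0,0]]}}

```text
time: 41.88
tcp_pos: [0.6172, 0.0102, 0.2346]
tool_rot: [3.141, -0.001, 0.017]
wrist_force: [-2.9, 0.6, 5.1]
grip_width: 0.0585
grasp_force: 66.9
```

{"op": "servo_tool", "data": {"linear": [[0,0,0.8],[0,0,0.8]], "turn": [[0,0,0],[0,0,0]]}}

```text
time: 42.05
tcp_pos: [0.6172, 0.0102, 0.2345]
tool_rot: [3.141, -0.0, 0.017]
wrist_force: [-5.7, -0.2, 10.1]
grip_width: 0.0587
grasp_force: 67.4
```

{"op": "servo_tool", "data": {"linear": [[0,0,-1],[0,0,-1],[0,0,-1]], "turn": [[0,0,0],[0,0,0],[0,0,0]], "jaw": 82}}

```text
time: 42.3
tcp_pos: [0.6171, 0.0103, 0.2337]
tool_rot: [3.142, -0.001, 0.017]
wrist_force: [-0.0, 0.2, -0.1]
grip_width: 0.0818
grasp_force: 0.0
```

{"op": "servo_tool", "data": {"linear": [[0,0,-38],[0,0,-78],[-35,4,-78],[-75,8,-78],[-115,12,-78]], "turn": [[0,0,0],[0,0,0],[0,0,0],[0,0,0],[0,0,0]]}}

```text
time: 42.72
tcp_pos: [0.5014, -0.0038, 0.3122]
tool_rot: [3.141, -0.002, 0.018]
wrist_force: [0.1, -0.1, 0.6]
grip_width: 0.082
grasp_force: 0.0
```

{"op": "servo_tool", "data": {"linear": [[-40,3,0],[-56,4,0],[-56,4,0],[-56,4,0],[-56,4,0]], "turn": [[0,0,0],[0,0,0],[0,0,0],[0,0,0],[0,0,0]], "jaw": 0}}

```text
time: 43.13
tcp_pos: [0.447, -0.0088, 0.3121]
tool_rot: [3.141, -0.002, 0.017]
wrist_force: [1.0, 0.2, 0.4]
grip_width: 0.0214
grasp_force: 0.0
```

{"op": "servo_tool", "data": {"linear": [[0,0,30],[0,0,55],[0,0,70],[0,0,74],[0,0,74]], "turn": [[0,0,0],[0,0,0],[0,0,0],[0,0,0],[0,0,0]]}}

```text
time: 43.55
tcp_pos: [0.4464, -0.0086, 0.2362]
tool_rot: [-3.141, 0.003, 0.017]
wrist_force: [0.4, -0.1, 0.4]
grip_width: -0.0002
grasp_force: 0.0
```

{"op": "servo_tool", "data": {"linear": [[0,0,0],[0,0,0]], "turn": [[0,0,0],[0,0,0]]}}

```text
time: 43.72
tcp_pos: [0.4474, -0.0088, 0.2387]
tool_rot: [3.141, -0.002, 0.017]
wrist_force: [-0.2, -0.2, -0.1]
grip_width: 0.0002
grasp_force: 0.0
```

{"op": "servo_tool", "data": {"linear": [[0,0,5],[0,0,9],[0,0,11.5],[0,0,11.5],[0,0,11.5]], "turn": [[0,0,0],[0,0,0],[0,0,0],[0,0,0],[0,0,0]]}}

```text
time: 44.13
tcp_pos: [0.4466, -0.0087, 0.2265]
tool_rot: [3.141, -0.001, 0.017]
wrist_force: [-0.7, -1.4, 4.6]
grip_width: -0.0002
grasp_force: 2.2
```

{"op": "servo_tool", "data": {"linear": [[0,0,1.2],[0,0,2.4],[0,0,2.4]], "turn": [[0,0,0],[0,0,0],[0,0,0]]}}

```text
time: 44.38
tcp_pos: [0.4466, -0.0087, 0.2242]
tool_rot: [3.141, -0.001, 0.017]
wrist_force: [-1.3, -0.6, 7.6]
grip_width: -0.0001
grasp_force: 3.6
```

{"op": "servo_tool", "data": {"linear": [[0,0,0.8],[0,0,0.8]], "turn": [[0,0,0],[0,0,0]]}}

```text
time: 44.55
tcp_pos: [0.4466, -0.0087, 0.2234]
tool_rot: [3.141, -0.001, 0.017]
wrist_force: [-0.9, 1.0, 6.9]
grip_width: 0.0003
grasp_force: 3.4
```

{"op": "servo_tool", "data": {"linear": [[0,0,0.8],[0,0,0.8]], "turn": [[0,0,0],[0,0,0]]}}

```text
time: 44.72
tcp_pos: [0.4465, -0.0087, 0.2226]
tool_rot: [3.141, -0.001, 0.017]
wrist_force: [0.1, -0.2, 5.6]
grip_width: 0.0001
grasp_force: 2.9
```

{"op": "servo_tool", "data": {"linear": [[0,0,-40],[0,0,-80],[30,-4,-100],[68,-9,-110],[108,-14,-110]], "turn": [[0,0,0],[0,0,0],[0,0,0],[0,0,0],[0,0,0]], "jaw": 85}}

```text
time: 45.13
tcp_pos: [0.5559, 0.0073, 0.3364]
tool_rot: [3.14, -0.007, 0.017]
wrist_force: [0.9, 0.5, 0.6]
grip_width: 0.0606
grasp_force: 0.0
```

{"op": "servo_tool", "data": {"linear": [[38,-3,0],[62,-3,0],[62,-3,0],[62,-3,0]], "turn": [[0,0,0],[0,0,0],[0,0,0],[0,0,0]]}}

```text
time: 45.47
tcp_pos: [0.6164, 0.0113, 0.3308]
tool_rot: [-3.141, 0.002, 0.017]
wrist_force: [-1.1, -0.4, -0.5]
grip_width: 0.0852
grasp_force: 0.0
```

{"op": "servo_tool", "data": {"linear": [[0,0,0],[0,0,0]], "turn": [[0,0,0],[0,0,0]]}}

```text
time: 45.63
tcp_pos: [0.6149, 0.0113, 0.3315]
tool_rot: [-3.141, 0.001, 0.017]
wrist_force: [-0.4, 0.4, 0.5]
grip_width: 0.085
grasp_force: 0.0
```

```bash
python3 - <<'E'
from h import *
s=arm.read_state();print(s['tcp_pos'],s['tool_rot'])
c=snap("wrist","w17"); red(c,.0915,(.53,-.1),(.7,.1))
E
```

```text
[0.61494128 0.01126245 0.33153891] [-3.14144653e+00  1.40293779e-03  1.71253146e-02]
x 0.6188 y 0.0087 size 0.0602 0.0581 yaw 26.6 centroid 0.6193 0.0080
```

{"op": "servo_tool", "data": {"linear": [[1,1,35],[1,1,65],[1,1,89],[1,1,95],[1,1,95]], "turn": [[0,0,0],[0,0,0],[0,0,0],[0,0,0],[0,0,0]]}}

```text
time: 46.1
tcp_pos: [0.6153, 0.0103, 0.2349]
tool_rot: [-3.141, 0.005, 0.017]
wrist_force: [-0.2, -0.6, 0.1]
grip_width: 0.0847
grasp_force: 0.0
```

{"op": "servo_tool", "data": {"linear": [[0,0,0],[0,0,0],[0,0,0]], "turn": [[0,0,0],[0,0,0],[0,0,0]]}}

```text
time: 46.35
tcp_pos: [0.6179, 0.0101, 0.2395]
tool_rot: [3.141, -0.004, 0.017]
wrist_force: [0.0, 0.2, -0.1]
grip_width: 0.0849
grasp_force: 0.0
```

{"op": "servo_tool", "data": {"linear": [[0,0,0],[0,0,0],[0,0,0],[0,0,0],[0,0,0]], "turn": [[0,0,0],[0,0,0],[0,0,0],[0,0,0],[0,0,0]], "jaw": 0}}

```text
time: 46.77
tcp_pos: [0.6177, 0.0101, 0.2386]
tool_rot: [3.141, -0.002, 0.017]
wrist_force: [-0.0, 0.0, 6.1]
grip_width: 0.0581
grasp_force: 65.2
```

{"op": "servo_tool", "data": {"linear": [[0,0,-35],[0,-20,-65],[-5,-55,-70],[-10,-95,-70],[-10,-135,-70]], "turn": [[0,0,0],[0,0,0],[0,0,0],[0,0,0],[0,0,0]]}}

```text
time: 47.18
tcp_pos: [0.6042, 0.1459, 0.3079]
tool_rot: [-3.141, -0.001, 0.015]
wrist_force: [1.0, 0.9, -3.0]
grip_width: 0.0582
grasp_force: 65.5
```

```bash
python3 - <<'E'
from h import *
s=arm.read_state();print(s['tcp_pos'],s['tool_rot'],s['grasp_force'],s['grip_width'])
r=R.from_euler('xyz',s['tool_rot']); print((r.inv().apply(np.array([.585,.3295,.3])-s['tcp_pos'])*1000).round(1))
E
```

```text
[0.6041558  0.14588988 0.30792714] [-3.14140377e+00 -9.69880581e-04  1.52863518e-02] 65.50211548805237 0.05815459969460232
[ -16.4 -183.9    7.9]
```

{"op": "servo_tool", "data": {"linear": [[-4,-41,0],[-8,-82,0],[-11,-123,0],[-15,-164,0],[-16,-184,0]], "turn": [[0,0,0],[0,0,0],[0,0,0],[0,0,0],[0,0,0]]}}

```text
time: 47.6
tcp_pos: [0.5837, 0.3332, 0.3065]
tool_rot: [-3.14, 0.001, 0.02]
wrist_force: [1.3, 0.4, -1.5]
grip_width: 0.0581
grasp_force: 65.5
```

{"op": "servo_tool", "data": {"linear": [[0,0,10],[0,0,45],[0,0,80],[0,0,95],[0,0,97]], "turn": [[0,0,0],[0,0,0],[0,0,0],[0,0,0],[0,0,0]]}}

```text
time: 48.02
tcp_pos: [0.583, 0.327, 0.2039]
tool_rot: [3.138, 0.01, 0.017]
wrist_force: [-0.6, -0.5, -2.0]
grip_width: 0.0583
grasp_force: 65.5
```

{"op": "servo_tool", "data": {"linear": [[0,0,0],[0,0,0],[0,0,0]], "turn": [[0,0,0],[0,0,0],[0,0,0]]}}

```text
time: 48.27
tcp_pos: [0.5869, 0.3289, 0.2128]
tool_rot: [-3.14, -0.004, 0.017]
wrist_force: [0.4, -0.0, -1.5]
grip_width: 0.0584
grasp_force: 65.5
```

{"op": "servo_tool", "data": {"linear": [[-1,-1,6],[-1,-1,10],[-1,-1,11.5],[-1,-1,11.5]], "turn": [[0,0,0],[0,0,0],[0,0,0],[0,0,0]]}}

```text
time: 48.6
tcp_pos: [0.5847, 0.33, 0.1996]
tool_rot: [-3.141, -0.001, 0.017]
wrist_force: [-1.3, -0.1, 3.0]
grip_width: 0.0583
grasp_force: 66.1
```

{"op": "servo_tool", "data": {"linear": [[0,0,1],[0,0,1]], "turn": [[0,0,0],[0,0,0]]}}

```text
time: 48.77
tcp_pos: [0.5848, 0.33, 0.1995]
tool_rot: [-3.141, -0.001, 0.017]
wrist_force: [-4.0, -1.7, 9.1]
grip_width: 0.0582
grasp_force: 67.0
```

{"op": "servo_tool", "data": {"linear": [[0,0,0.8],[0,0,0.8]], "turn": [[0,0,0],[0,0,0]]}}

```text
time: 48.93
tcp_pos: [0.5848, 0.33, 0.1995]
tool_rot: [-3.141, -0.001, 0.017]
wrist_force: [-6.7, -2.2, 13.8]
grip_width: 0.0579
grasp_force: 67.4
```

{"op": "servo_tool", "data": {"linear": [[0,0,-1.8],[0,0,-1.8]], "turn": [[0,0,0],[0,0,0]]}}

```text
time: 49.1
tcp_pos: [0.5847, 0.33, 0.1996]
tool_rot: [-3.141, -0.001, 0.017]
wrist_force: [-2.2, -0.8, 6.4]
grip_width: 0.0582
grasp_force: 66.6
```

{"op": "servo_tool", "data": {"linear": [[0,0,0],[0,0,0],[0,0,0]], "turn": [[0,0,0],[0,0,0],[0,0,0]], "jaw": 78}}

```text
time: 49.35
tcp_pos: [0.5844, 0.3297, 0.198]
tool_rot: [3.142, 0.0, 0.017]
wrist_force: [-0.4, 0.1, -0.2]
grip_width: 0.078
grasp_force: 0.0
```

{"op": "servo_tool", "data": {"linear": [[0,0,-30],[0,0,-70],[0,0,-110],[-20,15,-145],[-50,35,-165]], "turn": [[0,0,0],[0,0,0],[0,0,0],[0,0,0],[0,0,0]]}}

```text
time: 49.77
tcp_pos: [0.5374, 0.2949, 0.3678]
tool_rot: [-3.139, -0.007, 0.017]
wrist_force: [0.6, 0.6, 1.2]
grip_width: 0.0781
grasp_force: 0.0
```

{"op": "servo_tool", "data": {"linear": [[0,15,0],[0,25,0],[0,25,0],[0,25,0],[0,25,0]], "turn": [[0,0,0],[0,0,0],[0,0,0],[0,0,0],[0,0,0]]}}

```text
time: 50.18
tcp_pos: [0.5364, 0.2693, 0.3611]
tool_rot: [3.141, 0.003, 0.016]
wrist_force: [0.2, 0.9, 0.5]
grip_width: 0.0782
grasp_force: 0.0
```

```bash
python3 - <<'E'
from h import *
s=arm.read_state();print(s['tcp_pos'],s['tool_rot'])
c=snap("wrist","w18"); red(c,.0565,(.3,.14),(.69,.42)); red(c,.0525,(.5,.27),(.69,.42))
p=c['p']; cv2.imwrite("pics/c18.png",cv2.resize(p[0:300,120:480],(720,600),interpolation=2)[:,:,::-1])
E
```

```text
[0.53643686 0.26933851 0.36109429] [3.14110037e+00 2.64379629e-03 1.64971890e-02]
x 0.5860 y 0.3265 size 0.0620 0.0600 yaw -90.0 centroid 0.5864 0.3267
x 0.5873 y 0.2109 size 0.0864 0.0543 yaw 0.6 centroid 0.5850 0.2109
x 0.4257 y 0.3230 size 0.1255 0.0610 yaw -0.0 centroid 0.4249 0.3222
x 0.5855 y 0.3275 size 0.0630 0.0610 yaw -90.0 centroid 0.5860 0.3276
```

View pics/c18.png

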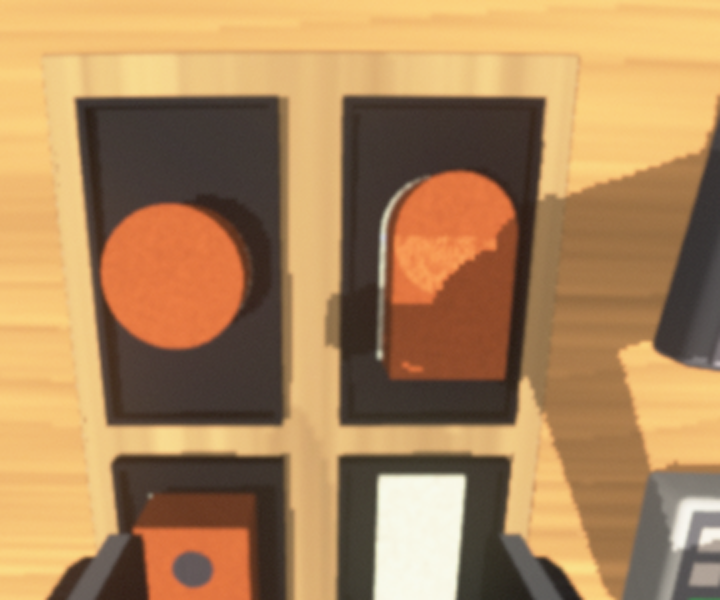

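The core shows no outline around it, and the half shows only a speck at (150,495). The bullnose has a strip about 3 mm wide on its left at (383,290), so I'll regrip it and shift it +3 mm in y.

{"op": "servo_tool", "data": {"linear": [[25,28,0],[51,58,0],[51,58,35],[51,58,75],[51,58,110]], "turn": [[0,0,0],[0,0,0],[0,0,0],[0,0,0],[0,0,0]]}}

```text
time: 50.65
tcp_pos: [0.5887, 0.2119, 0.2506]
tool_rot: [-3.141, 0.0, 0.016]
wrist_force: [0.7, 0.2, -1.4]
grip_width: 0.0778
grasp_force: 0.0
```

{"op": "servo_tool", "data": {"linear": [[0,0,25],[0,0,40],[0,0,40],[0,0,40],[0,0,40]], "turn": [[0,0,0],[0,0,0],[0,0,0],[0,0,0],[0,0,0]]}}

```text
time: 51.07
tcp_pos: [0.5888, 0.2127, 0.2138]
tool_rot: [-3.141, -0.001, 0.018]
wrist_force: [0.2, 0.1, 0.2]
grip_width: 0.078
grasp_force: 0.0
```

{"op": "servo_tool", "data": {"linear": [[0,0,0],[0,0,0]], "turn": [[0,0,0],[0,0,0]]}}

```text
time: 51.23
tcp_pos: [0.5889, 0.2125, 0.215]
tool_rot: [-3.141, -0.003, 0.017]
wrist_force: [0.1, -0.1, 0.5]
grip_width: 0.0781
grasp_force: 0.0
```

{"op": "servo_tool", "data": {"linear": [[0,0,6],[0,0,11],[0,0,11.5],[0,0,11.5]], "turn": [[0,0,0],[0,0,0],[0,0,0],[0,0,0]]}}

```text
time: 51.57
tcp_pos: [0.5876, 0.2121, 0.2009]
tool_rot: [3.141, 0.001, 0.017]
wrist_force: [-0.4, 0.2, -0.7]
grip_width: 0.0782
grasp_force: 0.0
```

{"op": "servo_tool", "data": {"linear": [[0,0,0],[0,0,0],[0,0,0],[0,0,0],[0,0,0]], "turn": [[0,0,0],[0,0,0],[0,0,0],[0,0,0],[0,0,0]], "jaw": 0}}

```text
time: 51.98
tcp_pos: [0.5883, 0.2123, 0.202]
tool_rot: [-3.141, -0.001, 0.017]
wrist_force: [1.0, -0.2, 1.8]
grip_width: 0.0485
grasp_force: 64.8
```

{"op": "servo_tool", "data": {"linear": [[0,0,-3],[0.5,-3,-3],[0.5,-3,-3],[0.5,-3,0],[0.5,-3,0.5]], "turn": [[0,0,0],[0,0,0],[0,0,0],[0,0,0],[0,0,0]]}}

```text
time: 52.4
tcp_pos: [0.5888, 0.2154, 0.202]
tool_rot: [-3.141, -0.0, 0.017]
wrist_force: [-3.3, -0.6, 9.5]
grip_width: 0.0493
grasp_force: 65.5
```

{"op": "servo_tool", "data": {"linear": [[0,0,0],[0,0,0]], "turn": [[0,0,0],[0,0,0]]}}

```text
time: 52.57
tcp_pos: [0.5888, 0.2154, 0.202]
tool_rot: [-3.141, -0.001, 0.017]
wrist_force: [-2.0, -0.1, 5.1]
grip_width: 0.049
grasp_force: 65.4
```

{"op": "servo_tool", "data": {"linear": [[0,0,-0.5],[0,0,-0.5],[0,0,-0.5]], "turn": [[0,0,0],[0,0,0],[0,0,0]], "jaw": 74}}

```text
time: 52.82
tcp_pos: [0.5885, 0.2152, 0.2015]
tool_rot: [3.142, -0.0, 0.017]
wrist_force: [0.3, -0.3, -0.1]
grip_width: 0.0739
grasp_force: 0.0
```

{"op": "servo_tool", "data": {"linear": [[0,0,-35],[0,0,-75],[-20,-10,-110],[-50,-25,-135],[-80,-40,-160]], "turn": [[0,0,0],[0,0,0],[0,0,0],[0,0,0],[0,0,0]]}}

```text
time: 53.23
tcp_pos: [0.5078, 0.2536, 0.3633]
tool_rot: [-3.141, -0.002, 0.015]
wrist_force: [-0.3, 1.4, -0.3]
grip_width: 0.0738
grasp_force: 0.0
```

{"op": "servo_tool", "data": {"linear": [[-25,-10,-20],[-50,-15,-40],[-50,-15,-40],[-50,-15,-40],[-50,-15,-40]], "turn": [[0,0,0],[0,0,0],[0,0,0],[0,0,0],[0,0,0]]}}

```text
time: 53.65
tcp_pos: [0.458, 0.2677, 0.401]
tool_rot: [3.141, -0.0, 0.017]
wrist_force: [0.7, 0.5, -1.0]
grip_width: 0.0742
grasp_force: 0.0
```

```bash
python3 - <<'E'
from h import *
s=arm.read_state();print(s['tcp_pos'],s['tool_rot'])
c=snap("wrist","w19")
P=pix(c,[(.32,.14,.016),(.69,.14,.016),(.32,.40,.016),(.69,.40,.016)]); print(P.round())
a,b=np.clip(P.min(0),0,None).astype(int); e,f=P.max(0).astype(int)
q=c['p'][b:f,a:e]; k=min(800/q.shape[1],600/q.shape[0]); cv2.imwrite("pics/c19.png",cv2.resize(q,None,fx=k*.99,fy=k*.99,interpolation=2)[:,:,::-1])
E
```

```text
[0.45796084 0.26769528 0.40100527] [ 3.14139804e+00 -3.99768118e-04  1.73340197e-02]
[[375. 287.]
 [416. -62.]
 [168. 284.]
 [137. -68.]]
```

View pics/c19.png

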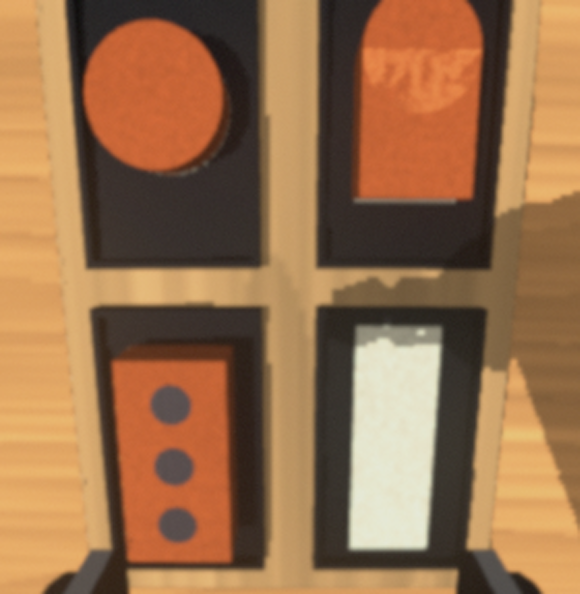

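All three specimens lie flat on their outlines: core (152,95), bullnose (420,110) and half (172,455). At most slivers of 1–2 mm show, and the arm touches nothing.

```bash
python3 -c "
from cell import arm
print(arm.job_done())"
```

```text
the job is handed in; nothing more can be done
None
```

I zeroed the scale, then weighed the half, bullnose and core in that order (the bar was absent), logging each with one key press. Each went back flat on its own outline to within about 2 mm, and the job is handed in. Before its turn I moved the core along the draining sheet, because the bullnose had been knocked against it.

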